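# Fill the spray-bottle holder

## Robot

A 6-joint arm with a two-finger parallel gripper is mounted at the origin on a cart in front of the work surface, level with it; the furniture and walls round the work are solid. World frame = base frame: x ahead of the robot, y to its left, z up, the work surface at z = 0. Lengths are in m, angles in rad, forces in N, time in s.
With the tool pointing down it reaches from about 0.25 to 0.725 m from the base axis. Payload 4 kg.
Tool frame: the origin (TCP) lies midway between the tips of the shut fingers; the grasp point (between the pads) lies 19 mm behind it; z points along the fingers, x is the direction in which the jaws open and shut, and the axes are right-handed (so a half turn about z gives the same grasp; the last joint's range is limited). The gripper opens to 85 mm and grips with 20 to 120 N. Pads are 22 mm wide; open, the fingers measure 114 mm over their backs; the gripper's body (76 mm by 85 mm) begins 54 mm behind the grasp point. The pads swing forward as they close: fully open they stand 13 mm farther back than shut.
Start: joints at [-1.283, 0.241, 0.005, 1.335, 0, 1.571], TCP at [0.142, -0.479, 0.231] pointing down, gripper open.
Joint ranges: [-2.72, 2.72], [-1.05, 1.87], [-1.09, 1.28], [-1.99, 2.15], [-1.42, 1.44], [-3.14, 3.14]. Speed limits (rad/s): [2.79, 2.79, 3.14, 3.14, 3.14, 3.14].

## Interface

Orientations are given as a unit quaternion [x, y, z, w].
In Python, from bench import monitor, imaging, robot gives the robot as it stands.
- The arm moves only by the tool jog_arm, never from a script. Its argument "motion" is a list of rows, each an object with "claw": the finger opening in mm, from 0 to 85.4; "xyz": the shift along the tool's x, y, z normalised to -1 to 1, where 1 is 0.05 m, a list of three; "yaw": the turn about the tool's z normalised to -1 to 1, where 1 is 2 pi rad. A call has exactly 8 rows; each row shifts and turns the commanded pose from where the row before left it, along the tool's axes as they then stand; what a row does not reach is not made up. A row lasts 1/10 s, in which the tool goes at most 50 mm and 8.59 degrees, less where a joint would pass 70% of its speed; a pose out of reach is approached as far as the arm can. A call with a number of a shift or a turn outside -1 to 1 is refused whole. A call with a gripper value outside its range is refused whole. The fingers move at their own pace and stop on an object; "newtons" is the grip in N (left out, the last holds). Time passes only in rows, so rows that do not move let the fingers close, or fill a call up. It gives the time, the measured TCP pose, the force and the opening at its end, in the units of the state.
- monitor.sense(): the state, without advancing time (a new reading comes with each control period).
- imaging.snapshot(name): name is "scene" or "top" or "wrist"; returns a dict with "img" (384x512x3 uint8, red, green, blue), "mtx" (3x3 intrinsics, pixels), "position" and "rotation" of the camera in the world. Camera axes: x right, y up, looking along -z (the intrinsics and any distortion apply to the point x, -y, -z); pixel columns grow to the right and rows downward; lengths in m; the calibration is good to about 2 mm. The wrist camera is an equidistant fisheye: a pixel r from the principal point sees the ray r / f radians off the axis. A picture is of the moment at which its call begins. There is no depth.
- robot.job_done(): hands the job in, once; it reports no verdict.
Trained networks look in a picture, given as the dict that the camera call returned (one of the last four; its "shot" number tells which), for a name from the list of things; names that differ only in an ending like _2 or _b are one class to them, and where a whole thing is asked for, a point or a joint stands for the part that bears it (a point fixed in the world has none). Each returns a list of dicts, best first, with "confidence" (0 to 1); they miss things now and then, are a little off and sometimes report something else, mostly with a low value. They report only what shows in the picture. A call takes as long as a camera call.
- imaging.masks_of(query, picture): "mask" (384x512 bool, what is visible of it).
- imaging.spot_point(query, picture): "xyz" ([x, y, z] in m, in world coordinates, good to about 4 mm: a listed point, or the origin of a listed thing).
The state is a dict: "clock": time; "joint_pos": joint angles; "qvel": joint speeds; "effort": joint torques, N m; "position": TCP position; "tcp_rot": TCP orientation; "force": force on the tool from outside, world axes, zero at the start; "ft_torque": the same for the moment, N m; "width": opening from 0.0 (shut) to 1.0 (fully open).
Only numpy, scipy, OpenCV 4.12 (cv2) and the standard library are available. Lean on these libraries where they do the work, as an engineer would, in place of code of your own. Each camera call takes 0.05 s, during which the arm holds its last target.

## Task

Two spray bottles are still outside the round holder, one standing and one lying on its side. Put both into the two empty places, setting them down rather than dropping them, so that all seven stand upright on the holder's floor, six round the one in the middle. Before the lying one goes in, stand it upright on the table and let go of it; leave the steel cup, the swabs and the small white bottle where they are.

Things in the scene. Friction and masses are not known exactly. Their poses are not given: they have to be found in the camera images.
- holder: round metal holder, fixed; inside diameter 150 mm, wall 4 mm, rim 60 mm and flat floor 5 mm above the table; origin on its axis at table height. Takes seven spray bottles as a hexagonal cluster: one in the middle, six round it about 50 mm from the axis, 60 degrees apart (6 to 8 mm play). The hexagon's turn varies; two neighbouring outer places are empty
- packed1_center (a point): white spray bottle 136 mm tall: body 44 mm in diameter to 104 mm above the flat foot, neck 24 mm to 118 mm, pump head 18 mm to 136 mm; 0.12 kg. Point on its axis, 68 mm above the foot; z from foot to head. Loose in the holder, in the middle.
- packed2_center (a point): white spray bottle 136 mm tall: body 44 mm in diameter to 104 mm above the flat foot, neck 24 mm to 118 mm, pump head 18 mm to 136 mm; 0.12 kg. Point on its axis, 68 mm above the foot; z from foot to head. Loose in the holder, in the outer ring, within a few mm of its place.
- packed3_center (a point): white spray bottle 136 mm tall: body 44 mm in diameter to 104 mm above the flat foot, neck 24 mm to 118 mm, pump head 18 mm to 136 mm; 0.12 kg. Point on its axis, 68 mm above the foot; z from foot to head. Loose in the holder, in the outer ring, within a few mm of its place.
- packed4_center (a point): white spray bottle 136 mm tall: body 44 mm in diameter to 104 mm above the flat foot, neck 24 mm to 118 mm, pump head 18 mm to 136 mm; 0.12 kg. Point on its axis, 68 mm above the foot; z from foot to head. Loose in the holder, in the outer ring, within a few mm of its place.
- packed5_center (a point): white spray bottle 136 mm tall: body 44 mm in diameter to 104 mm above the flat foot, neck 24 mm to 118 mm, pump head 18 mm to 136 mm; 0.12 kg. Point on its axis, 68 mm above the foot; z from foot to head. Loose in the holder, in the outer ring, within a few mm of its place.
- standing_center (a point): white spray bottle 136 mm tall: body 44 mm in diameter to 104 mm above the flat foot, neck 24 mm to 118 mm, pump head 18 mm to 136 mm; 0.12 kg. Point on its axis, 68 mm above the foot; z from foot to head. Starts standing on the table outside the holder.
- lying_center (a point): white spray bottle 136 mm tall: body 44 mm in diameter to 104 mm above the flat foot, neck 24 mm to 118 mm, pump head 18 mm to 136 mm; 0.12 kg. Point on its axis, 68 mm above the foot; z from foot to head. Starts lying on its side on the table (axis level, 22 mm up), head roughly to the robot's right; can roll. On its foot it stands by itself.
- steel_cup_center (a point): small steel cup, 66 mm across, 42 mm tall, a bystander; this point is its centre
- swab_stack_center (a point): stack of white swabs, 46 x 60 x 28 mm, a bystander; this point is its centre
- ointment_bottle_center (a point): small white bottle without a pump, 30 mm across, 55 mm tall, a bystander; this point is its centre

How it is judged:
On the way:
1. the lying bottle stands upright on the table outside the holder (within 0.12 rad), released (angle between lying_center's own z axis and vertical below 0.12 rad and height (world z) of lying_center between 0.062 and 0.073 m and horizontal distance between lying_center and holder above 0.09 m and contact force between lying and the fingers below 0.05 N and linear speed of lying below 0.05 m/s), for 0.2 s.
At the end, for the whole second after the job is handed in: All seven spray bottles stand in the holder on its floor: the middle one within 21 mm and the six others within 58 mm of the holder's axis, all centres below 78 mm above the table, upright within 0.1 rad, at rest (under 0.02 m/s) (horizontal distance between packed1_center and holder below 0.021 m and height (world z) of each of packed1_center, packed2_center, packed3_center, packed4_center, packed5_center, standing_center, lying_center below 0.078 m and angle between each of packed1_center, packed2_center, packed3_center, packed4_center, packed5_center, standing_center, lying_center's own z axis and vertical below 0.1 rad and linear speed of each of packed1, packed2, packed3, packed4, packed5, standing, lying below 0.02 m/s and horizontal distance between each of packed2_center, packed3_center, packed4_center, packed5_center, standing_center, lying_center and holder below 0.058 m); the robot touches nothing.
It fails at once if a bystander (steel cup, swab stack, small white bottle) is moved more than 30 mm (distance of any of steel_cup_center, swab_stack_center, ointment_bottle_center from where it was at the start of the episode above 0.03 m).
It fails at once if one of the two bottles is dropped into the holder (falls released at more than 0.7 m/s) ((linear speed of standing above 0.7 m/s and contact force between standing and the fingers below 0.05 N and horizontal distance between standing_center and holder below 0.1 m) or (linear speed of lying above 0.7 m/s and contact force between lying and the fingers below 0.05 N and horizontal distance between lying_center and holder below 0.1 m)).
It also fails if it takes over 72 s, if anything falls off the work surface, if the arm or the gripper's body presses on something with over 40 N, if the wrist force passes 120 N, or if a joint passes its speed limit or range.

## Working session

There is one attempt and no reset: what is moved stays moved. The work goes in short steps, Python scripts to look and compute and a tool call to move; the robot and the scene stay as the last step left them, time stands still between calls to the robot, and variables do not carry over. Pictures are saved under pics/ and viewed, and the job is handed in when it is done.

Besides the shell and the picture viewer there is one more tool, called after ">>>" in YAML: its name, and indented under it one key for each argument. jog_arm: Moves the arm, as the interface text tells. Scaled input: -1 to 1 covers 0.05 m each way for a shift and 2 pi rad each way for a turn. Its arguments: {"type":"object","properties":{"motion":{"type":"array"},"newtons":{"type":"number"}},"required":["motion"]}

```bash
mkdir -p pics; ls; cat > h.py <<'E'
import numpy as np, cv2
from bench import monitor, imaging, robot
np.set_printoptions(precision=4,suppress=True)
def save(p,n): cv2.imwrite(f'pics/{n}.png',cv2.cvtColor(p['img'],cv2.COLOR_RGB2BGR))
def pts(p,names):
    for q in names:
        for d in imaging.spot_point(q,p)[:8]: print(q,round(d['confidence'],2),np.round(d['xyz'],4))
E
python3 - <<'E'
from h import *
s=monitor.sense(); print(s['clock'],s['position'],s['tcp_rot'],s['width'])
for n in ['scene','top']:
    p=imaging.snapshot(n); save(p,n+'0'); print(n,p['position'],p['mtx'].tolist() if hasattr(p['mtx'],'tolist') else p['mtx'],np.array(p['rotation']).tolist())
    pts(p,['holder','standing_center','lying_center','steel_cup_center','swab_stack_center','ointment_bottle_center'])
print(monitor.sense()['clock'])
E
```

```text
pics
0.0 [ 0.1417 -0.4788  0.2304] [ 0.8012 -0.5984 -0.0008 -0.0006] 1.000430387836622
scene [-0.0106 -0.4258  0.5389] [[404.52822496783307, 0.0, 258.69139635556496], [0.0, 404.52822496783307, 191.26545500080834], [0.0, 0.0, 1.0]] [0.4291094998591848, -0.2241317997415561, -0.38597831576660446, 0.7852711081105599]
holder 0.93 [0.5713 0.1699 0.0026]
standing_center 0.59 [ 0.6078 -0.0665  0.0687]
lying_center 0.92 [ 0.4299 -0.1173  0.0176]
lying_center 0.19 [0.5685 0.2208 0.0739]
steel_cup_center 0.75 [0.4095 0.0043 0.0213]
swab_stack_center 0.77 [0.7317 0.0456 0.018 ]
ointment_bottle_center 0.92 [ 0.6487 -0.2168  0.0256]
top [0.3347 0.0084 1.1508] [[439.6012604186691, 0.0, 257.2851405847447], [0.0, 439.6012604186691, 192.1760829146352], [0.0, 0.0, 1.0]] [-0.07586453441053617, 0.0815105662458481, 0.734459214094796, -0.6694551985310208]
holder 0.77 [0.5726 0.1689 0.0039]
standing_center 0.8 [ 0.6086 -0.0715  0.0662]
lying_center 0.91 [ 0.4319 -0.1175  0.0253]
swab_stack_center 0.59 [0.7319 0.0455 0.0127]
ointment_bottle_center 0.52 [ 0.6411 -0.2117  0.03  ]
0.7
```

View pics.

View pics/scene0.png

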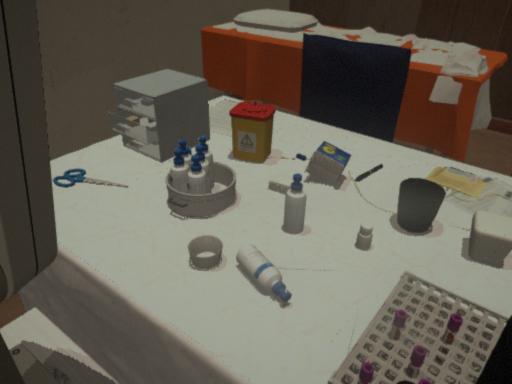

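View pics/top0.png

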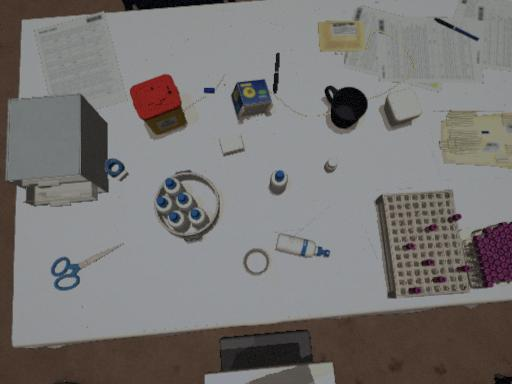

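```bash
cat >> h.py <<'E'
from scipy.spatial.transform import Rotation as Rn
def toworld(p,uv,z):
    uv=np.atleast_2d(uv).astype(float); K=np.array(p['mtx']); R=np.array(p['rotation'])
    R=Rn.from_quat(R).as_matrix() if R.size==4 else R
    d=np.c_[(uv[:,0]-K[0,2])/K[0,0],-(uv[:,1]-K[1,2])/K[1,1],-np.ones(len(uv))]@R.T
    c=np.array(p['position']); return c+d*((z-c[2])/d[:,2])[:,None]
def blue(p):
    hsv=cv2.cvtColor(p['img'],cv2.COLOR_RGB2HSV)
    m=cv2.inRange(hsv,(98,110,40),(125,255,255))
    n,l,s,c=cv2.connectedComponentsWithStats(m)
    return [(c[i],s[i]) for i in range(1,n) if s[i][4]>=12]
E
python3 - <<'E'
from h import *
for n,H in [('top',[0.5725,.169]),('scene',[.5725,.169])]:
    p=imaging.snapshot(n)
    for c,s in blue(p):
        w=toworld(p,c,0.132)[0]; wt=toworld(p,c,0.127)[0]; d=w[:2]-H
        print(n,c,s[4],s[2:4],w[:2],'tab',wt[:2],'r,ang',np.hypot(*d),np.degrees(np.arctan2(d[1],d[0])))
    for q in ['lying_center']:
        m=imaging.masks_of(q,p)[0]; yy,xx=np.nonzero(m['mask']); print(m['confidence'],len(xx))
        w=toworld(p,np.c_[xx,yy],0.022)[:,:2]; mu=w.mean(0); u,s_,v=np.linalg.svd(w-mu,full_matrices=False); t=(w-mu)@v[0]
        print('lying',mu,v[0],np.degrees(np.arctan2(v[0][1],v[0][0])),mu+v[0]*t.max(),mu+v[0]*t.min())
    big=cv2.resize(cv2.cvtColor(p['img'],cv2.COLOR_RGB2BGR)[130:290,130:350],None,fx=3.6,fy=3.6,interpolation=cv2.INTER_CUBIC); cv2.imwrite(f'pics/{n}1.png',big)
p=imaging.snapshot('top')
pts(p,['packed1_center','packed2_center'])
m=imaging.masks_of('holder',p)[0]['mask'];print(m.sum())
E
```

```text
top [465.8909  33.3818] 55 [23 12] [ 0.9344 -0.5864] tab [ 0.9373 -0.5893] r,ang 0.8375737419689221 -64.4024970183175
top [253.1284  92.5765] 366 [37 28] [ 0.8209 -0.0238] tab [ 0.8233 -0.0239] r,ang 0.31441096506971283 -37.81199655514944
top [208.5  89.5] 40 [10  4] [0.8397 0.087 ] tab [0.8421 0.0874] r,ang 0.27944574013389406 -17.057540242954907
top [484.5 131.5] 12 [6 2] [ 0.6654 -0.5789] tab [ 0.667  -0.5818] r,ang 0.7536610803229884 -82.92297686111932
top [113.1338 166.6051] 157 [18 17] [0.6603 0.3296] tab [0.6619 0.3311] r,ang 0.18297890405037728 61.33672463946482
top [278.9861 175.5833] 72 [ 9 10] [ 0.6009 -0.0661] tab [ 0.6022 -0.0665] r,ang 0.23680469444898983 -83.10440299147868
top [169.7722 183.038 ] 79 [11 11] [0.6068 0.1955] tab [0.6081 0.1965] r,ang 0.04337698128322111 37.728927713382554
top [182.0769 198.0641] 78 [10 11] [0.5674 0.1683] tab [0.5686 0.169 ] r,ang 0.005138378321012319 -171.7386691067126
top [161.3797 201.481 ] 79 [10 10] [0.5637 0.2175] tab [0.5648 0.2185] r,ang 0.04928913739113209 100.29165338321441
top [194.8356 213.7808] 73 [ 9 10] [0.5269 0.1404] tab
[... 850 characters left out ...]
843043253 145.65300738242416
scene [321.     149.9286] 14 [7 7] [ 0.7435 -0.046 ] tab [ 0.7528 -0.0414] r,ang 0.2747366005415723 -51.50751762639746
scene [342.1167 153.4667] 60 [14 11] [ 0.7581 -0.0919] tab [ 0.7675 -0.0878] r,ang 0.32019685900246037 -54.5758300931472
scene [ 70.6698 177.1256] 215 [31 17] [0.3222 0.2775] tab [0.3263 0.2862] r,ang 0.272841719035298 156.557215776998
scene [297.2222 175.6111] 18 [7 4] [ 0.6095 -0.067 ] tab [ 0.6171 -0.0626] r,ang 0.23886746479006768 -81.09632990064868
0.7 1403
lying [ 0.4384 -0.1081] [-0.3729 -0.9279] -111.89469492778576 [ 0.4079 -0.1841] [ 0.4681 -0.0343]
packed1_center 0.74 [0.5715 0.1699 0.0703]
packed2_center 0.9 [0.6098 0.1938 0.0696]
1907
```

View pics/top1.png

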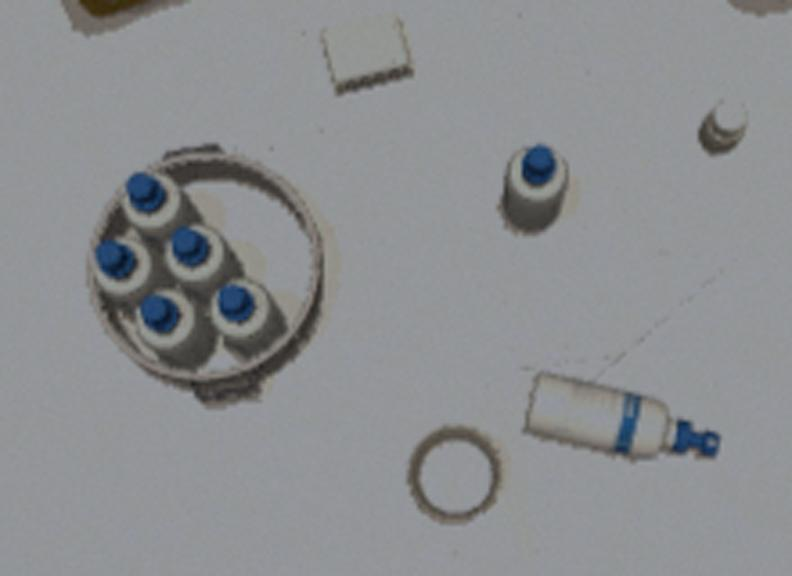

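View pics/scene1.png

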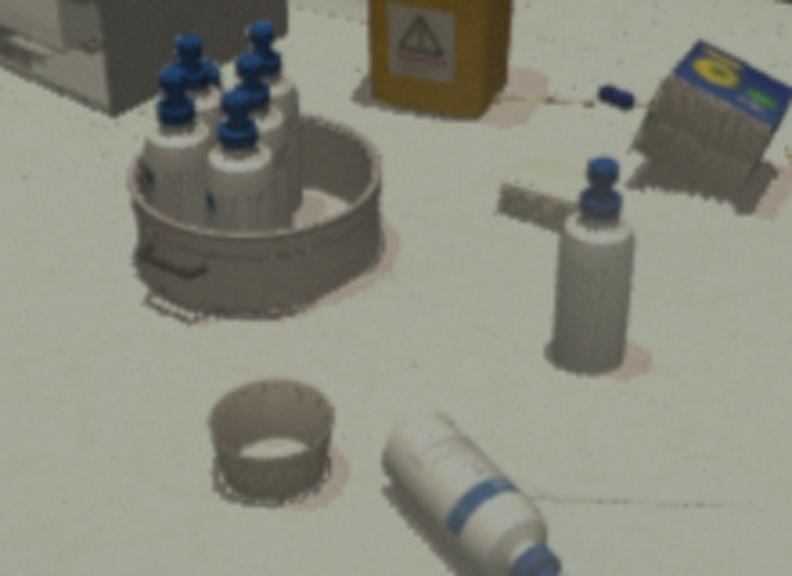

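```bash
cat >> h.py <<'E'
def plan(tgt,dyaw_world=0,n=8,start=None,blend=True):
    """tgt world xyz; dyaw_world deg (ccw from above); prints rows"""
    s=monitor.sense(); p=np.array(s['position']) if start is None else np.array(start[0]); R=Rn.from_quat(s['tcp_rot']).as_matrix() if start is None else start[1]
    az=np.degrees(np.arctan2(R[1,0],R[0,0])); print('from',p,'az',az)
    d=(np.array(tgt)-p)/n; rows=[]
    for i in range(n):
        a=np.radians(az+dyaw_world*i/n); x=np.array([np.cos(a),np.sin(a),0]); y=np.array([np.sin(a),-np.cos(a),0]); z=np.array([0,0,-1])
        rows.append((np.round(np.array([d@x,d@y,d@z])/.05,3).tolist(),round(-dyaw_world/n/360,4)))
    for r in rows: print(r)
E
python3 - <<'E'
from h import *
p=imaging.snapshot('top')
print(toworld(p,[[278.6,241.9],[329.4,252.2],[322.07,251.6],[303.7,249.1]],0.022))
plan([.416,-.172,.20],54,12)
E
```

```text
[[ 0.4546 -0.055   0.022 ]
 [ 0.4165 -0.1814  0.022 ]
 [ 0.4197 -0.163   0.022 ]
 [ 0.4304 -0.117   0.022 ]]
from [ 0.1419 -0.4794  0.2313] az -73.511930703473
([-0.362, -0.583, 0.052], -0.0125)
([-0.315, -0.61, 0.052], -0.0125)
([-0.266, -0.633, 0.052], -0.0125)
([-0.215, -0.652, 0.052], -0.0125)
([-0.164, -0.667, 0.052], -0.0125)
([-0.111, -0.677, 0.052], -0.0125)
([-0.057, -0.684, 0.052], -0.0125)
([-0.004, -0.686, 0.052], -0.0125)
([0.05, -0.685, 0.052], -0.0125)
([0.104, -0.679, 0.052], -0.0125)
([0.157, -0.668, 0.052], -0.0125)
([0.209, -0.654, 0.052], -0.0125)
```

>>> jog_arm:
  motion:
    - {"claw": 85, "xyz": [-0.36, -0.58, 0.05], "yaw": -0.0125}
    - {"claw": 85, "xyz": [-0.315, -0.61, 0.05], "yaw": -0.0125}
    - {"claw": 85, "xyz": [-0.265, -0.63, 0.05], "yaw": -0.0125}
    - {"claw": 85, "xyz": [-0.215, -0.65, 0.05], "yaw": -0.0125}
    - {"claw": 85, "xyz": [-0.165, -0.665, 0.05], "yaw": -0.0125}
    - {"claw": 85, "xyz": [-0.11, -0.675, 0.05], "yaw": -0.0125}
    - {"claw": 85, "xyz": [-0.055, -0.685, 0.05], "yaw": -0.0125}
    - {"claw": 85, "xyz": [0, -0.685, 0.05], "yaw": -0.0125}

```text
clock: 1.95
position: [0.3252, -0.274, 0.2114]
tcp_rot: [0.947, -0.32, 0.0, 0.0]
force: [0.6, -0.4, 0.1]
width: 0.992
```

>>> jog_arm:
  motion:
    - {"claw": 85, "xyz": [0.05, -0.685, 0.05], "yaw": -0.0125}
    - {"claw": 85, "xyz": [0.105, -0.68, 0.05], "yaw": -0.0125}
    - {"claw": 85, "xyz": [0.155, -0.67, 0.05], "yaw": -0.0125}
    - {"claw": 85, "xyz": [0.21, -0.655, 0.05], "yaw": -0.0125}
    - {"claw": 85, "xyz": [0, 0, 0.2], "yaw": -0.005}
    - {"claw": 85, "xyz": [0, 0, 0.2], "yaw": 0}
    - {"claw": 85, "xyz": [0, 0, 0], "yaw": 0}
    - {"claw": 85, "xyz": [0, 0, 0], "yaw": 0}

```text
clock: 2.75
position: [0.4152, -0.1728, 0.1811]
tcp_rot: [0.988, -0.155, -0.0, -0.0]
force: [-0.3, -0.6, 1.1]
width: 0.998
```

```bash
python3 - <<'E'
from h import *
s=monitor.sense(); print(s['clock'],s['position'],s['tcp_rot'],s['joint_pos'])
p=imaging.snapshot('wrist'); save(p,'w1'); print(p['position'],p['mtx'],p['rotation'])
pts(p,['lying_center'])
E
```

```text
2.75 [ 0.4152 -0.1728  0.1811] [ 0.988  -0.1548 -0.0004 -0.0001] [-0.3943  0.1726 -0.2153  1.1837 -0.0001  1.4873]
[ 0.4359 -0.1077  0.3244] [[297.3186   0.     252.861 ]
 [  0.     297.3186 188.9888]
 [  0.       0.       1.    ]] [-0.1357  0.0215 -0.1534  0.9786]
lying_center 0.59 [ 0.433  -0.1142  0.0223]
```

View pics/w1.png

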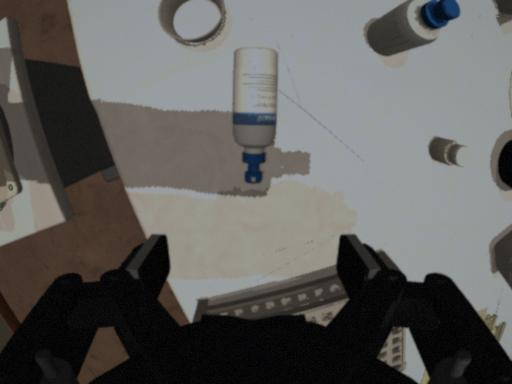

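```bash
cat >> h.py <<'E'
def fish(p,uv,z):
    uv=np.atleast_2d(uv).astype(float); K=np.array(p['mtx']); R=Rn.from_quat(p['rotation']).as_matrix()
    e=np.c_[(uv[:,0]-K[0,2]),-(uv[:,1]-K[1,2])]/K[0,0]; th=np.hypot(*e.T); k=np.where(th>1e-9,np.sin(th)/np.maximum(th,1e-9),1)
    d=np.c_[e*k[:,None],-np.cos(th)]@R.T; c=np.array(p['position'])
    return c+d*((z-c[2])/d[:,2])[:,None]
def fishproj(p,X):
    K=np.array(p['mtx']); R=Rn.from_quat(p['rotation']).as_matrix()
    d=(np.atleast_2d(X)-np.array(p['position']))@R; r=np.hypot(d[:,0],d[:,1]); th=np.arctan2(r,-d[:,2])
    return np.c_[K[0,2]+K[0,0]*th*d[:,0]/r, K[1,2]-K[0,0]*th*d[:,1]/r]
E
python3 - <<'E'
from h import *
p=imaging.snapshot('wrist')
w=fish(p,[[256,47],[254.5,140],[253.5,184],[254,150]],0.022); print(w)
d=w[2]-w[0]; print(np.degrees(np.arctan2(-d[1],-d[0])),np.linalg.norm(d))
m=imaging.masks_of('lying_center',p)[0]['mask']; yy,xx=np.nonzero(m)
w=fish(p,np.c_[xx,yy],.022)[:,:2]; mu=w.mean(0); v=np.linalg.svd(w-mu,full_matrices=False)[2][0]; t=(w-mu)@v; print(mu,np.degrees(np.arctan2(v[1],v[0])),mu+v*t.max(),mu+v*t.min())
E
```

```text
[[ 0.4585 -0.05    0.022 ]
 [ 0.4278 -0.1407  0.022 ]
 [ 0.4126 -0.1847  0.022 ]
 [ 0.4242 -0.1504  0.022 ]]
71.17711534222494 0.14228707414236866
[ 0.438  -0.1059] -109.11673441337493 [ 0.4116 -0.1821] [ 0.4575 -0.0494]
```

>>> jog_arm:
  motion:
    - {"claw": 60, "xyz": [0, 0.02, 0.7], "yaw": 0.003}
    - {"claw": 60, "xyz": [0, 0.02, 0.7], "yaw": 0}
    - {"claw": 60, "xyz": [0, 0, 0.7], "yaw": 0}
    - {"claw": 60, "xyz": [0, 0, 0.7], "yaw": 0}
    - {"claw": 60, "xyz": [0, 0, 0.4], "yaw": 0}
    - {"claw": 60, "xyz": [0, 0, 0.22], "yaw": 0}
    - {"claw": 60, "xyz": [0, 0, 0], "yaw": 0}
    - {"claw": 60, "xyz": [0, 0, 0], "yaw": 0}
  newtons: 20

```text
clock: 3.75
position: [0.416, -0.1748, 0.0111]
tcp_rot: [0.987, -0.163, 0.001, 0.0]
force: [0.9, 0.4, 0.4]
width: 0.704
```

```bash
python3 - <<'E'
from h import *
p=imaging.snapshot('wrist'); save(p,'w2')
E
```

```text
(no output)
```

View pics/w2.png

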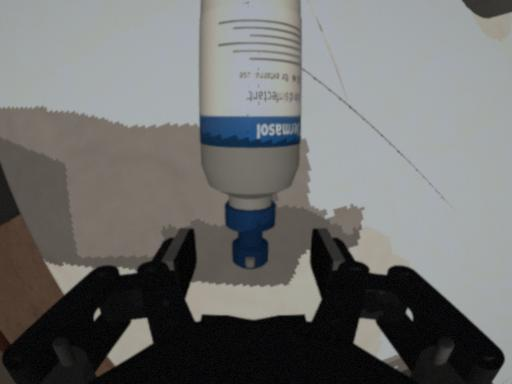

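```bash
python3 - <<'E'
from h import *
p=imaging.snapshot('wrist')
s=monitor.sense();R=Rn.from_quat(s['tcp_rot']).as_matrix()
for z,uv in [(.022,[[251,268],[251,248],[251,205]])]:
    print((fish(p,uv,z)-s['position'])@R)
E
```

```text
[[-0.0013  0.0116 -0.0103]
 [-0.0012 -0.0001 -0.0104]
 [-0.0012 -0.0228 -0.0104]]
```

>>> jog_arm:
  motion:
    - {"claw": 50, "xyz": [-0.02, 0.1, 0], "yaw": 0}
    - {"claw": 35, "xyz": [0, 0, 0], "yaw": 0}
    - {"claw": 20, "xyz": [0, 0, 0], "yaw": 0}
    - {"claw": 8, "xyz": [0, 0, 0], "yaw": 0}
    - {"claw": 8, "xyz": [0, 0, 0], "yaw": 0}
    - {"claw": 8, "xyz": [0, 0, 0], "yaw": 0}
    - {"claw": 8, "xyz": [0, 0, 0], "yaw": 0}
    - {"claw": 8, "xyz": [0, 0, 0], "yaw": 0}
  newtons: 20

```text
clock: 4.65
position: [0.4129, -0.179, 0.0105]
tcp_rot: [0.987, -0.163, 0.0, 0.0]
force: [0.2, -1.7, 0.7]
width: 0.189
```

```bash
python3 - <<'E'
from h import *
p=imaging.snapshot('wrist'); save(p,'w3')
import math
for k in range(0,91,10):
    t=math.radians(k); print(k, round((127*math.cos(t)-22*math.sin(t)),1), round(127*math.sin(t)+22*math.cos(t)-22,1))
E
```

```text
0 127.0 0.0
10 121.3 21.7
20 111.8 42.1
30 99.0 60.6
40 83.1 76.5
50 64.8 89.4
60 44.4 99.0
70 22.8 104.9
80 0.4 106.9
90 -22.0 105.0
```

View pics/w3.png

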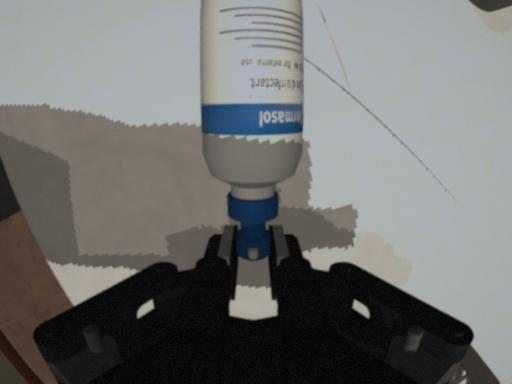

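>>> jog_arm:
  motion:
    - {"claw": 8, "xyz": [0, -0.05, -0.22], "yaw": 0}
    - {"claw": 8, "xyz": [0, -0.065, -0.22], "yaw": 0}
    - {"claw": 8, "xyz": [0, -0.085, -0.21], "yaw": 0}
    - {"claw": 8, "xyz": [0, -0.105, -0.2], "yaw": 0}
    - {"claw": 8, "xyz": [0, -0.12, -0.19], "yaw": 0}
    - {"claw": 8, "xyz": [0, -0.135, -0.18], "yaw": 0}
    - {"claw": 8, "xyz": [0, 0, 0], "yaw": 0}
    - {"claw": 8, "xyz": [0, 0, 0], "yaw": 0}
  newtons: 20

```text
clock: 5.5
position: [0.4219, -0.152, 0.0716]
tcp_rot: [0.987, -0.163, 0.0, 0.0]
force: [1.4, 1.0, -1.0]
width: 0.185
```

```bash
python3 - <<'E'
from h import *
p=imaging.snapshot('wrist'); save(p,'w4')
p=imaging.snapshot('scene'); cv2.imwrite('pics/s4.png',cv2.resize(cv2.cvtColor(p['img'],cv2.COLOR_RGB2BGR)[150:350,180:380],None,fx=3,fy=3,interpolation=cv2.INTER_CUBIC))
E
```

```text
(no output)
```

View pics/w4.png

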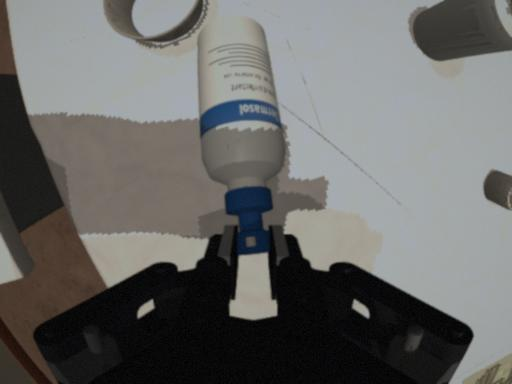

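View pics/s4.png

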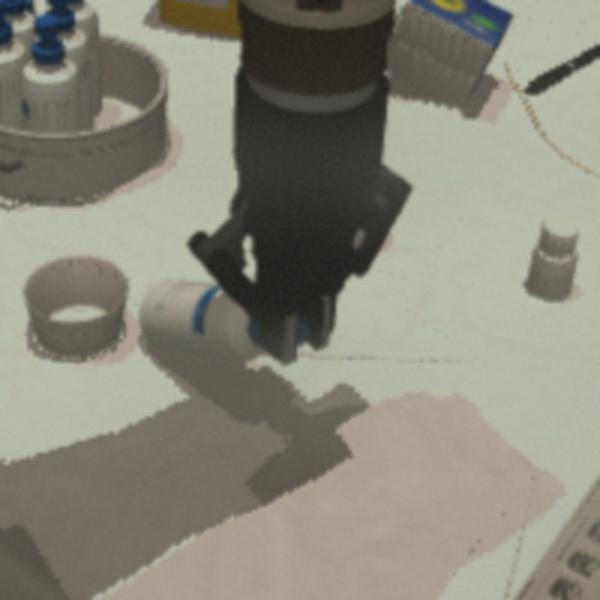

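>>> jog_arm:
  motion:
    - {"claw": 8, "xyz": [0, -0.15, -0.17], "yaw": 0}
    - {"claw": 8, "xyz": [0, -0.165, -0.155], "yaw": 0}
    - {"claw": 8, "xyz": [0, -0.175, -0.14], "yaw": 0}
    - {"claw": 8, "xyz": [0, -0.185, -0.12], "yaw": 0}
    - {"claw": 8, "xyz": [0, -0.2, -0.105], "yaw": 0}
    - {"claw": 8, "xyz": [0, -0.205, -0.09], "yaw": 0}
    - {"claw": 8, "xyz": [0, 0, 0], "yaw": 0}
    - {"claw": 8, "xyz": [0, 0, 0], "yaw": 0}
  newtons: 20

```text
clock: 6.4
position: [0.4392, -0.1007, 0.1103]
tcp_rot: [0.987, -0.163, 0.0, 0.0]
force: [1.2, -0.8, -2.1]
width: 0.183
```

```bash
python3 - <<'E'
from h import *
p=imaging.snapshot('wrist'); save(p,'w5')
p=imaging.snapshot('scene'); cv2.imwrite('pics/s5.png',cv2.resize(cv2.cvtColor(p['img'],cv2.COLOR_RGB2BGR)[150:350,180:380],None,fx=3,fy=3,interpolation=cv2.INTER_CUBIC))
E
```

```text
(no output)
```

View pics/w5.png

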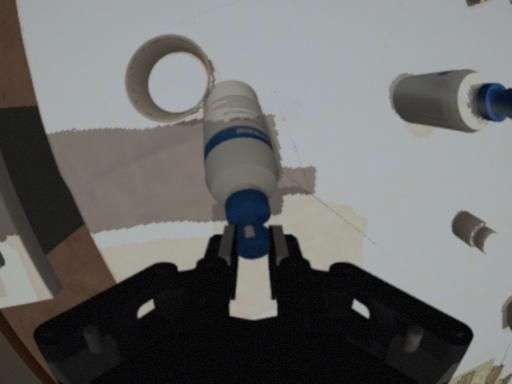

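View pics/s5.png

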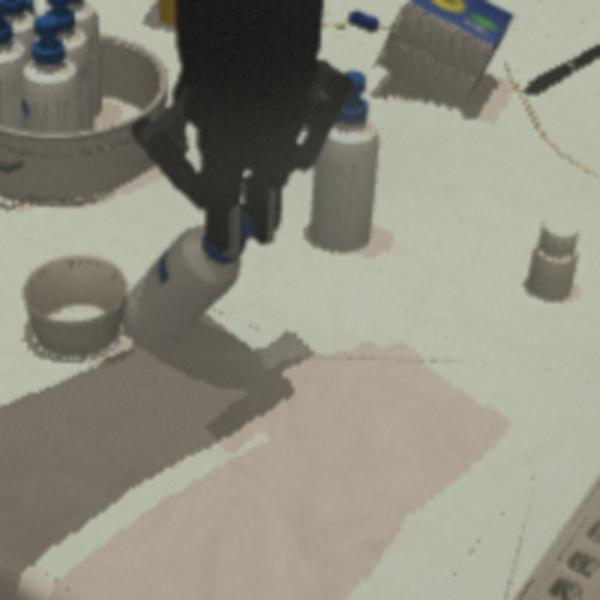

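```bash
python3 - <<'E'
from h import *
p=imaging.snapshot('wrist')
s=monitor.sense();R=Rn.from_quat(s['tcp_rot']).as_matrix()
w=fish(p,[[228,86],[203,115],[252,93]],.03);print(w,(w-s['position'])@R)
print(fish(p,[[172,120],[213,80],[127,80],[165,36]],.042))
t=imaging.snapshot('top');pts(t,['steel_cup_center','lying_center']);save(t,'t5')
E
```

```text
[[ 0.4483 -0.0154  0.03  ]
 [ 0.4234 -0.0295  0.03  ]
 [ 0.4633 -0.0262  0.03  ]] [[-0.0185 -0.0844  0.08  ]
 [-0.0375 -0.0629  0.08  ]
 [-0.0007 -0.0789  0.0799]]
[[ 0.4027 -0.0252  0.042 ]
 [ 0.4404 -0.0087  0.042 ]
 [ 0.3801  0.0165  0.042 ]
 [ 0.4183  0.0358  0.042 ]]
steel_cup_center 0.82 [0.4126 0.0072 0.0192]
lying_center 0.65 [ 0.4426 -0.0643  0.0723]
lying_center 0.23 [0.4151 0.005  0.0167]
```

View pics/t5.png

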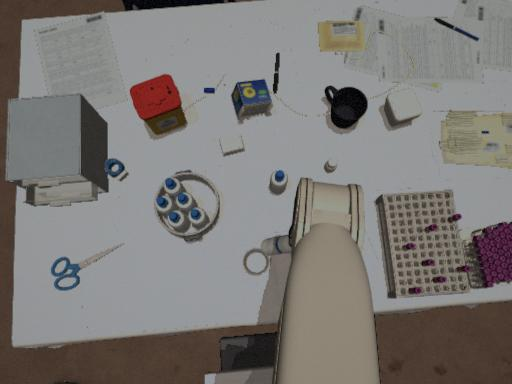

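>>> jog_arm:
  motion:
    - {"claw": 8, "xyz": [0, 0, -0.4], "yaw": 0}
    - {"claw": 8, "xyz": [0.2, 0.4, 0], "yaw": 0}
    - {"claw": 8, "xyz": [0.3, 0.6, 0], "yaw": 0}
    - {"claw": 8, "xyz": [0.2, 0.4, 0], "yaw": 0}
    - {"claw": 8, "xyz": [0, 0, 0], "yaw": 0}
    - {"claw": 8, "xyz": [0, 0, 0], "yaw": 0}
    - {"claw": 8, "xyz": [0, 0, 0], "yaw": 0}
    - {"claw": 8, "xyz": [0, 0, 0], "yaw": 0}
  newtons: 20

```text
clock: 7.5
position: [0.4493, -0.1778, 0.1302]
tcp_rot: [0.987, -0.163, -0.0, -0.0]
force: [0.6, -0.6, -0.7]
width: 0.185
```

```bash
python3 - <<'E'
from h import *
p=imaging.snapshot('wrist'); save(p,'w6')
p=imaging.snapshot('scene'); cv2.imwrite('pics/s6.png',cv2.resize(cv2.cvtColor(p['img'],cv2.COLOR_RGB2BGR)[150:350,180:380],None,fx=3,fy=3,interpolation=cv2.INTER_CUBIC)); pts(p,['lying_center','steel_cup_center'])
E
```

```text
lying_center 0.88 [ 0.4458 -0.1463  0.0812]
steel_cup_center 0.96 [0.4069 0.0079 0.0214]
```

View pics/w6.png

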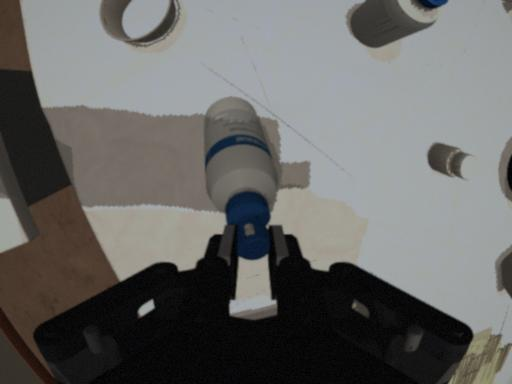

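View pics/s6.png

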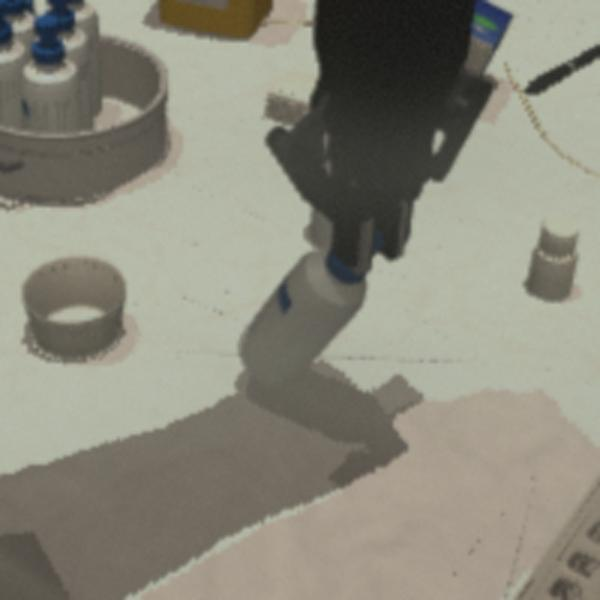

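>>> jog_arm:
  motion:
    - {"claw": 8, "xyz": [0, 0, 0.13], "yaw": 0}
    - {"claw": 8, "xyz": [0, 0, 0.12], "yaw": 0}
    - {"claw": 8, "xyz": [0, -0.17, -0.04], "yaw": 0}
    - {"claw": 8, "xyz": [0, -0.18, -0.03], "yaw": 0}
    - {"claw": 8, "xyz": [0, -0.22, -0.02], "yaw": 0}
    - {"claw": 8, "xyz": [0, -0.22, -0.01], "yaw": 0}
    - {"claw": 8, "xyz": [0, 0, 0], "yaw": 0}
    - {"claw": 8, "xyz": [0, 0, 0], "yaw": 0}
  newtons: 20

```text
clock: 8.5
position: [0.4626, -0.1408, 0.1229]
tcp_rot: [0.987, -0.163, 0.0, 0.0]
force: [-1.0, -0.2, -1.3]
width: 0.187
```

```bash
python3 - <<'E'
from h import *
p=imaging.snapshot('wrist'); save(p,'w7')
p=imaging.snapshot('scene'); cv2.imwrite('pics/s7.png',cv2.resize(cv2.cvtColor(p['img'],cv2.COLOR_RGB2BGR)[150:350,180:380],None,fx=3,fy=3,interpolation=cv2.INTER_CUBIC)); pts(p,['lying_center'])
E
```

```text
lying_center 0.95 [ 0.4586 -0.1089  0.0735]
```

View pics/w7.png

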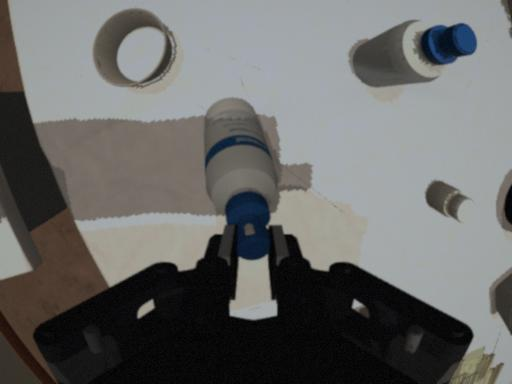

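View pics/s7.png

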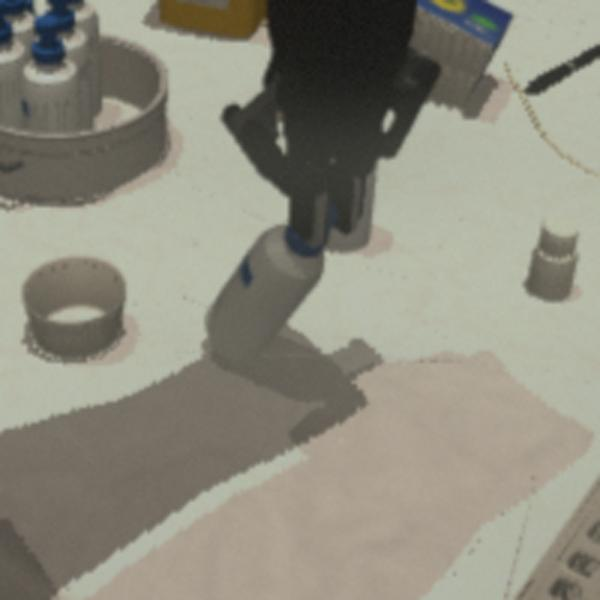

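>>> jog_arm:
  motion:
    - {"claw": 8, "xyz": [0, 0.2, -1], "yaw": 0}
    - {"claw": 8, "xyz": [0, 0.2, 0.7], "yaw": 0}
    - {"claw": 8, "xyz": [0, 0, -0.9], "yaw": 0}
    - {"claw": 8, "xyz": [0, 0, 0.9], "yaw": 0}
    - {"claw": 8, "xyz": [0, 0, -0.9], "yaw": 0}
    - {"claw": 8, "xyz": [0, 0, 0.9], "yaw": 0}
    - {"claw": 8, "xyz": [0, 0, 0], "yaw": 0}
    - {"claw": 8, "xyz": [0, 0, 0], "yaw": 0}
  newtons: 20

```text
clock: 9.45
position: [0.4554, -0.1601, 0.1367]
tcp_rot: [0.987, -0.164, -0.001, -0.0]
force: [0.8, 0.2, -0.4]
width: 0.182
```

```bash
python3 - <<'E'
from h import *
p=imaging.snapshot('wrist'); save(p,'w8')
p=imaging.snapshot('scene'); cv2.imwrite('pics/s8.png',cv2.resize(cv2.cvtColor(p['img'],cv2.COLOR_RGB2BGR)[150:350,180:380],None,fx=3,fy=3,interpolation=cv2.INTER_CUBIC)); pts(p,['lying_center'])
E
```

```text
lying_center 0.82 [ 0.4436 -0.1534  0.0804]
lying_center 0.67 [0.5313 0.145  0.0733]
```

View pics/s8.png

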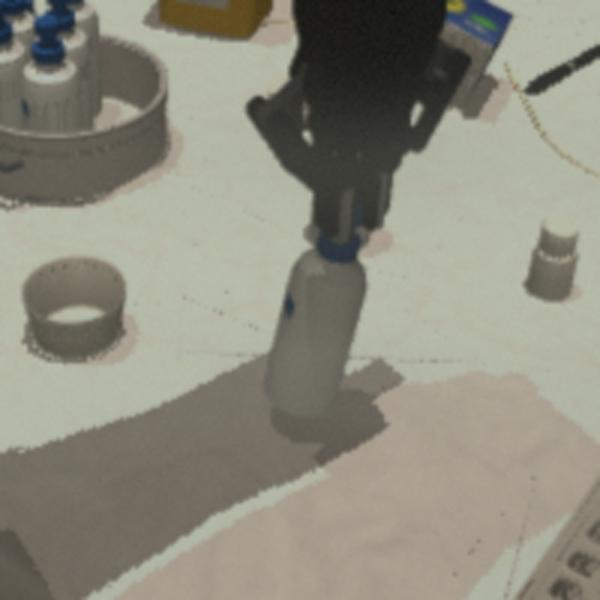

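>>> jog_arm:
  motion:
    - {"claw": 8, "xyz": [0, 0, -1], "yaw": 0}
    - {"claw": 8, "xyz": [0, 0, 0.8], "yaw": 0}
    - {"claw": 8, "xyz": [0, 0, -0.9], "yaw": 0}
    - {"claw": 8, "xyz": [0, 0, 0.9], "yaw": 0}
    - {"claw": 8, "xyz": [0, 0, -0.9], "yaw": 0}
    - {"claw": 8, "xyz": [0, 0, 0.9], "yaw": 0}
    - {"claw": 8, "xyz": [0, 0, 0], "yaw": 0}
    - {"claw": 8, "xyz": [0, 0, 0], "yaw": 0}
  newtons: 20

```text
clock: 10.4
position: [0.4564, -0.1602, 0.1479]
tcp_rot: [0.987, -0.163, 0.0, 0.0]
force: [0.5, 0.1, -1.6]
width: 0.186
```

```bash
python3 - <<'E'
from h import *
p=imaging.snapshot('wrist'); save(p,'w9')
p=imaging.snapshot('scene'); cv2.imwrite('pics/s9.png',cv2.resize(cv2.cvtColor(p['img'],cv2.COLOR_RGB2BGR)[150:350,180:380],None,fx=3,fy=3,interpolation=cv2.INTER_CUBIC)); pts(p,['lying_center'])
E
```

```text
lying_center 0.81 [ 0.4463 -0.1566  0.0944]
```

View pics/s9.png

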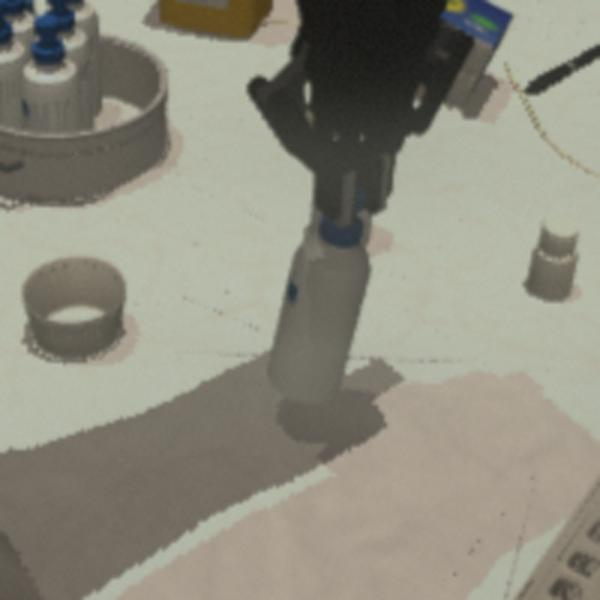

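View pics/w9.png

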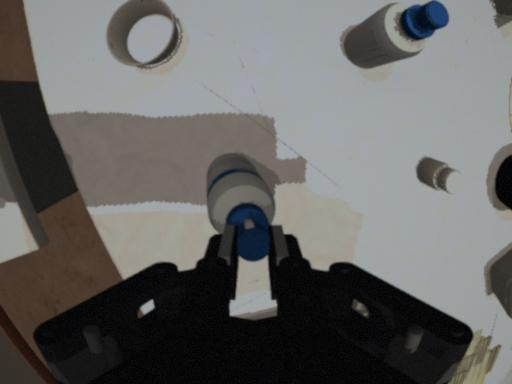

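>>> jog_arm:
  motion:
    - {"claw": 8, "xyz": [0, 0, 0.15], "yaw": 0}
    - {"claw": 8, "xyz": [0, 0, 0.13], "yaw": 0}
    - {"claw": 8, "xyz": [0, 0, 0.08], "yaw": 0}
    - {"claw": 8, "xyz": [0, 0, 0.03], "yaw": 0}
    - {"claw": 8, "xyz": [0, 0, 0], "yaw": 0}
    - {"claw": 8, "xyz": [0, 0, 0], "yaw": 0}
    - {"claw": 8, "xyz": [0, 0, 0], "yaw": 0}
    - {"claw": 8, "xyz": [0, 0, 0], "yaw": 0}
  newtons: 20

```text
clock: 11.35
position: [0.4562, -0.1601, 0.1275]
tcp_rot: [0.987, -0.163, 0.0, 0.0]
force: [-0.0, -0.0, -1.0]
width: 0.179
```

```bash
python3 - <<'E'
from h import *
p=imaging.snapshot('wrist'); save(p,'w10')
p=imaging.snapshot('scene'); cv2.imwrite('pics/s10.png',cv2.resize(cv2.cvtColor(p['img'],cv2.COLOR_RGB2BGR)[150:350,180:380],None,fx=3,fy=3,interpolation=cv2.INTER_CUBIC)); pts(p,['lying_center'])
E
```

```text
lying_center 0.92 [ 0.4468 -0.1531  0.0688]
```

View pics/s10.png

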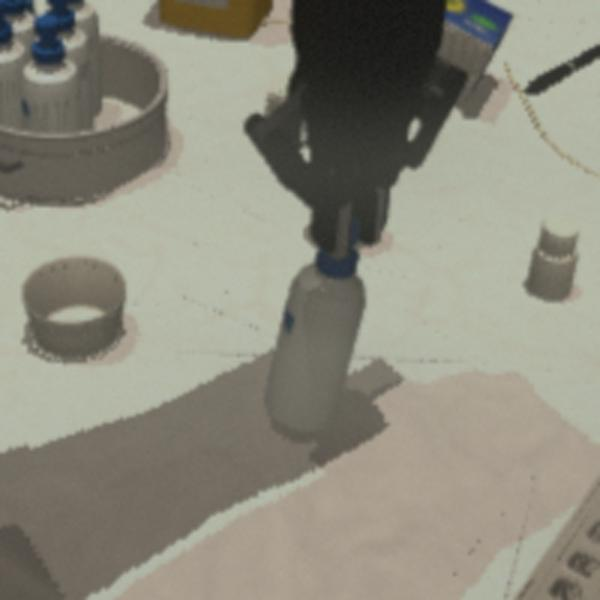

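>>> jog_arm:
  motion:
    - {"claw": 8, "xyz": [0, 0, 0.04], "yaw": 0}
    - {"claw": 8, "xyz": [0, 0, 0.04], "yaw": 0}
    - {"claw": 8, "xyz": [0, 0, 0], "yaw": 0}
    - {"claw": 8, "xyz": [0, 0, 0], "yaw": 0}
    - {"claw": 8, "xyz": [0, 0, 0], "yaw": 0}
    - {"claw": 8, "xyz": [0, 0, 0], "yaw": 0}
    - {"claw": 8, "xyz": [0, 0, 0], "yaw": 0}
    - {"claw": 8, "xyz": [0, 0, 0], "yaw": 0}
  newtons: 20

```text
clock: 12.3
position: [0.456, -0.16, 0.1234]
tcp_rot: [0.987, -0.163, 0.0, 0.0]
force: [0.2, 0.2, -0.8]
width: 0.182
```

```bash
python3 - <<'E'
from h import *
s=monitor.sense(); print(s['force'],s['ft_torque'],s['effort'])
p=imaging.snapshot('wrist'); save(p,'w11')
p=imaging.snapshot('scene'); cv2.imwrite('pics/s11.png',cv2.resize(cv2.cvtColor(p['img'],cv2.COLOR_RGB2BGR)[150:350,180:380],None,fx=3,fy=3,interpolation=cv2.INTER_CUBIC)); pts(p,['lying_center'])
E
```

```text
[ 0.1739  0.2324 -0.7648] [ 0.0272 -0.0371  0.0097] [ -0.0002 -37.4431  23.172    0.0174   0.0069  -0.    ]
lying_center 0.76 [ 0.4419 -0.1546  0.0678]
```

View pics/s11.png

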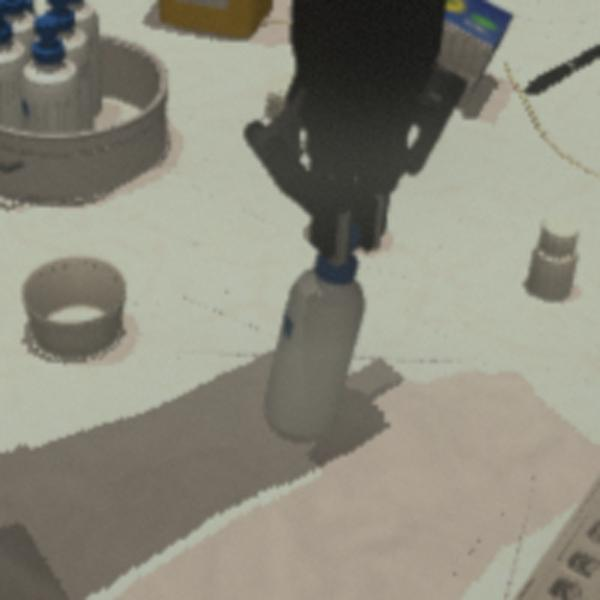

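View pics/w11.png

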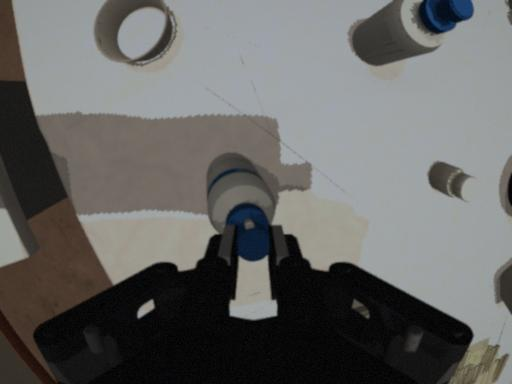

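>>> jog_arm:
  motion:
    - {"claw": 8, "xyz": [-0.1, -0.03, 0.03], "yaw": 0}
    - {"claw": 8, "xyz": [-0.1, -0.03, 0], "yaw": 0}
    - {"claw": 19, "xyz": [0, 0, 0], "yaw": 0}
    - {"claw": 24, "xyz": [-0.05, 0, 0], "yaw": 0}
    - {"claw": 32, "xyz": [-0.05, 0, 0], "yaw": 0}
    - {"claw": 45, "xyz": [0, 0, 0], "yaw": 0}
    - {"claw": 60, "xyz": [0, 0, 0], "yaw": 0}
    - {"claw": 60, "xyz": [0, 0, 0], "yaw": 0}
  newtons: 20

```text
clock: 13.25
position: [0.4428, -0.1524, 0.1218]
tcp_rot: [0.987, -0.163, 0.0, -0.0]
force: [1.1, 0.2, -0.3]
width: 0.703
```

```bash
python3 - <<'E'
from h import *
s=monitor.sense(); print(s['force'],s['width'])
p=imaging.snapshot('wrist'); save(p,'w12');pts(p,['lying_center'])
p=imaging.snapshot('scene'); cv2.imwrite('pics/s12.png',cv2.resize(cv2.cvtColor(p['img'],cv2.COLOR_RGB2BGR)[150:350,180:380],None,fx=3,fy=3,interpolation=cv2.INTER_CUBIC)); pts(p,['lying_center'])
E
```

```text
[ 1.0679  0.2124 -0.3325] 0.7031484325587943
lying_center 0.84 [ 0.4314 -0.1446  0.0654]
lying_center 0.32 [0.569  0.173  0.0019]
```

View pics/s12.png

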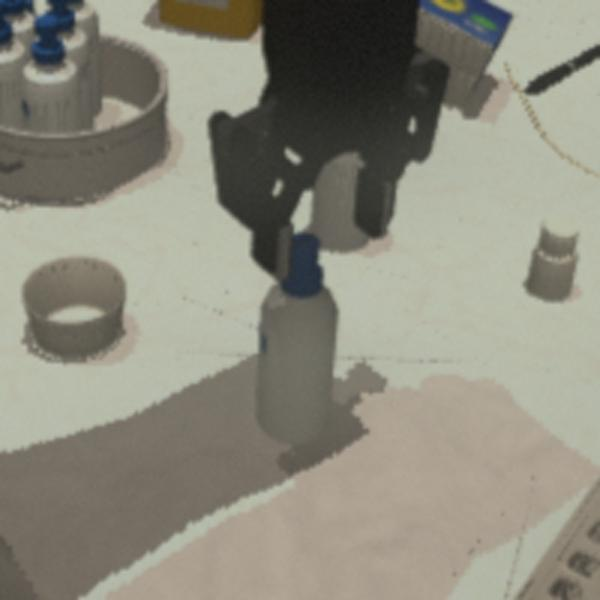

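View pics/w12.png

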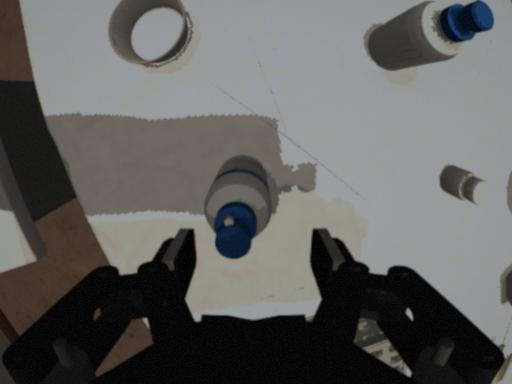

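```bash
python3 - <<'E'
from h import *
p=imaging.snapshot('wrist')
s=monitor.sense();R=Rn.from_quat(s['tcp_rot']).as_matrix()
for z,uv in [(.136,[[234,242]]),(.118,[[237,224]])]:
    w=fish(p,uv,z);print(w,(w-s['position'])@R)
print(fish(p,[[238,160]],.06))
print(s['joint_pos'])
save(p,'w13')
E
```

```text
[[ 0.4357 -0.1444  0.136 ]] [[-0.0093 -0.0052 -0.0142]]
[[ 0.4369 -0.1427  0.118 ]] [[-0.0087 -0.0072  0.0038]]
[[ 0.4429 -0.1193  0.06  ]]
[-0.3313  0.2592 -0.2703  1.0412  0.      1.5674]
```

>>> jog_arm:
  motion:
    - {"claw": 60, "xyz": [-0.09, -0.065, 0], "yaw": 0}
    - {"claw": 60, "xyz": [-0.09, -0.065, 0.04], "yaw": 0}
    - {"claw": 60, "xyz": [0, 0, 0.04], "yaw": 0}
    - {"claw": 60, "xyz": [0, 0, 0], "yaw": 0}
    - {"claw": 60, "xyz": [0, 0, 0], "yaw": 0}
    - {"claw": 60, "xyz": [0, 0, 0], "yaw": 0}
    - {"claw": 60, "xyz": [0, 0, 0], "yaw": 0}
    - {"claw": 60, "xyz": [0, 0, 0], "yaw": 0}

```text
clock: 14.3
position: [0.4364, -0.1434, 0.1179]
tcp_rot: [0.987, -0.163, 0.0, 0.0]
force: [0.6, -0.1, -0.6]
width: 0.703
```

```bash
python3 - <<'E'
from h import *
p=imaging.snapshot('wrist'); save(p,'w14');pts(p,['lying_center'])
t=imaging.snapshot('top');pts(t,['lying_center','steel_cup_center'])
E
```

```text
lying_center 0.75 [ 0.4355 -0.1462  0.0646]
lying_center 0.63 [ 0.4323 -0.1502  0.0719]
lying_center 0.33 [0.6116 0.195  0.0729]
steel_cup_center 0.48 [0.4118 0.0083 0.019 ]
```

View pics/w14.png

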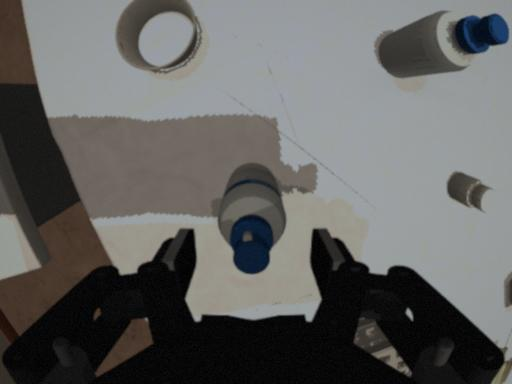

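>>> jog_arm:
  motion:
    - {"claw": 8, "xyz": [0, 0, 0], "yaw": 0}
    - {"claw": 8, "xyz": [0, 0, 0], "yaw": 0}
    - {"claw": 8, "xyz": [0, 0, 0], "yaw": 0}
    - {"claw": 8, "xyz": [0, 0, 0], "yaw": 0}
    - {"claw": 8, "xyz": [0, 0, 0], "yaw": 0}
    - {"claw": 8, "xyz": [0, 0, 0], "yaw": 0}
    - {"claw": 8, "xyz": [0, 0, -0.3], "yaw": 0}
    - {"claw": 8, "xyz": [0, 0, -0.6], "yaw": 0}
  newtons: 30

```text
clock: 15.35
position: [0.4337, -0.1424, 0.1608]
tcp_rot: [0.987, -0.163, -0.004, -0.001]
force: [0.2, -0.1, -0.9]
width: 0.184
```

```bash
python3 - <<'E'
from h import *
p=imaging.snapshot('wrist'); save(p,'w15');pts(p,['lying_center'])
p=imaging.snapshot('scene'); cv2.imwrite('pics/s15.png',cv2.resize(cv2.cvtColor(p['img'],cv2.COLOR_RGB2BGR)[150:350,180:380],None,fx=3,fy=3,interpolation=cv2.INTER_CUBIC)); pts(p,['lying_center'])
plan([.577,.119,.203],23,9)
E
```

```text
lying_center 0.57 [ 0.4331 -0.1467  0.113 ]
from [ 0.4364 -0.1433  0.1629] az -18.791126989089385
([0.108, -0.652, -0.089], -0.0071)
([0.137, -0.647, -0.089], -0.0071)
([0.166, -0.64, -0.089], -0.0071)
([0.194, -0.632, -0.089], -0.0071)
([0.222, -0.623, -0.089], -0.0071)
([0.25, -0.612, -0.089], -0.0071)
([0.277, -0.601, -0.089], -0.0071)
([0.303, -0.588, -0.089], -0.0071)
([0.329, -0.574, -0.089], -0.0071)
```

View pics/w15.png

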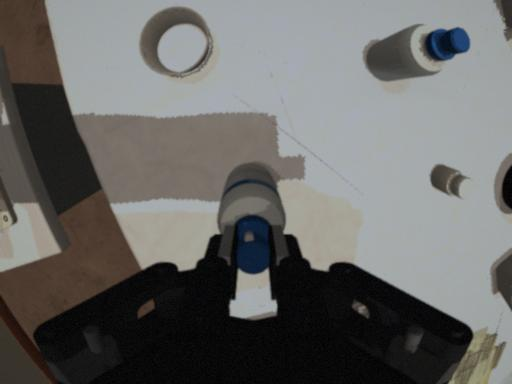

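View pics/s15.png

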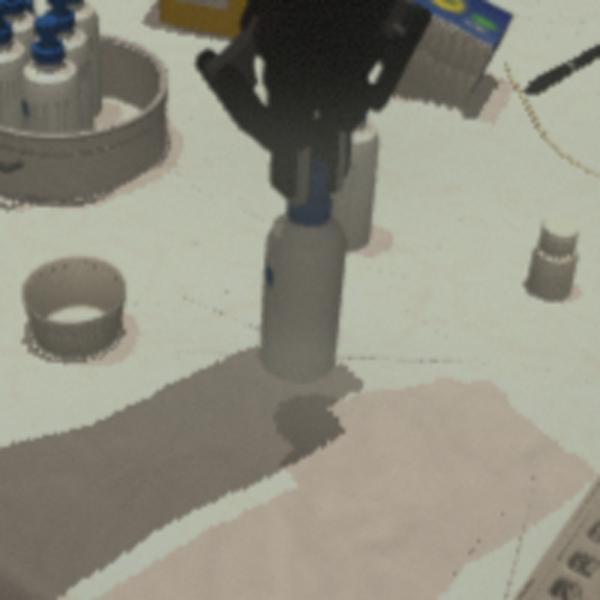

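>>> jog_arm:
  motion:
    - {"claw": 8, "xyz": [0.05, -0.2, -0.2], "yaw": -0.004}
    - {"claw": 8, "xyz": [0.12, -0.55, -0.3], "yaw": -0.007}
    - {"claw": 8, "xyz": [0.15, -0.645, -0.2], "yaw": -0.007}
    - {"claw": 8, "xyz": [0.18, -0.64, -0.1], "yaw": -0.007}
    - {"claw": 8, "xyz": [0.2, -0.63, 0], "yaw": -0.007}
    - {"claw": 8, "xyz": [0.22, -0.62, 0], "yaw": -0.007}
    - {"claw": 8, "xyz": [0.25, -0.61, 0], "yaw": -0.007}
    - {"claw": 8, "xyz": [0.27, -0.6, 0], "yaw": -0.007}

```text
clock: 16.35
position: [0.5466, 0.068, 0.2021]
tcp_rot: [1.0, 0.004, -0.001, 0.0]
force: [0.7, 0.3, -1.1]
width: 0.183
```

```bash
python3 - <<'E'
from h import *
plan([.577,.119,.205],0,4)
E
```

```text
from [0.5466 0.068  0.2021] az 0.4798836433205138
([0.154, -0.254, -0.015], 0.0)
([0.154, -0.254, -0.015], 0.0)
([0.154, -0.254, -0.015], 0.0)
([0.154, -0.254, -0.015], 0.0)
```

>>> jog_arm:
  motion:
    - {"claw": 8, "xyz": [0.15, -0.25, -0.02], "yaw": -0.005}
    - {"claw": 8, "xyz": [0.15, -0.25, -0.02], "yaw": -0.005}
    - {"claw": 8, "xyz": [0.15, -0.25, -0.02], "yaw": 0}
    - {"claw": 8, "xyz": [0.12, -0.2, -0.02], "yaw": 0}
    - {"claw": 8, "xyz": [0, 0, 0], "yaw": 0}
    - {"claw": 8, "xyz": [0, 0, 0], "yaw": 0}
    - {"claw": 8, "xyz": [0, 0, 0], "yaw": 0}
    - {"claw": 8, "xyz": [0, 0, 0], "yaw": 0}

```text
clock: 17.15
position: [0.5728, 0.1139, 0.207]
tcp_rot: [0.999, 0.033, -0.0, 0.0]
force: [0.6, 0.2, -1.5]
width: 0.184
```

```bash
python3 - <<'E'
from h import *
p=imaging.snapshot('wrist'); save(p,'w16');pts(p,['lying_center','packed1_center','packed2_center','holder'])
cv2.imwrite('pics/w16b.png',cv2.resize(cv2.cvtColor(p['img'],cv2.COLOR_RGB2BGR)[0:300,100:400],None,fx=2,fy=2))
p=imaging.snapshot('scene'); cv2.imwrite('pics/s16.png',cv2.resize(cv2.cvtColor(p['img'],cv2.COLOR_RGB2BGR)[90:250,130:290],None,fx=3.7,fy=3.7,interpolation=cv2.INTER_CUBIC)); pts(p,['lying_center','packed1_center','holder'])
print(monitor.sense()['position'])
E
```

```text
lying_center 0.98 [0.5717 0.113  0.159 ]
packed1_center 0.93 [0.5702 0.1724 0.0716]
packed2_center 0.91 [0.6086 0.1977 0.0705]
lying_center 0.73 [0.5674 0.1135 0.1554]
lying_center 0.58 [ 0.6431 -0.2133  0.0261]
packed1_center 0.79 [0.5712 0.1734 0.0748]
holder 0.93 [0.5694 0.1685 0.0018]
holder 0.61 [0.5288 0.1425 0.0704]
[0.5731 0.1146 0.2069]
```

View pics/w16b.png

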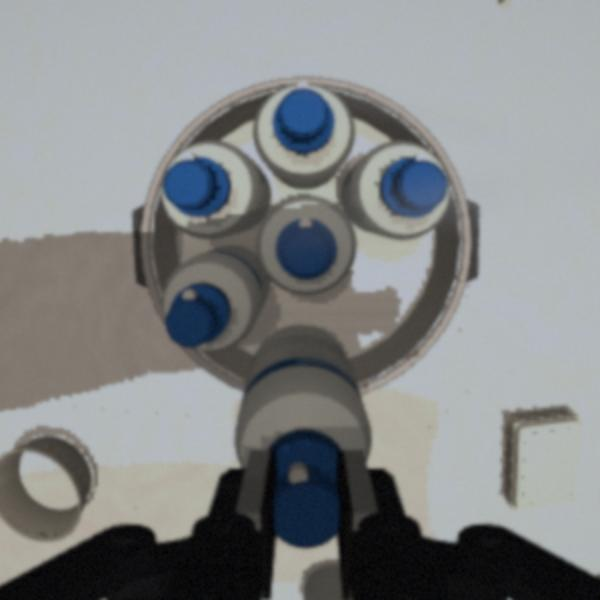

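View pics/s16.png

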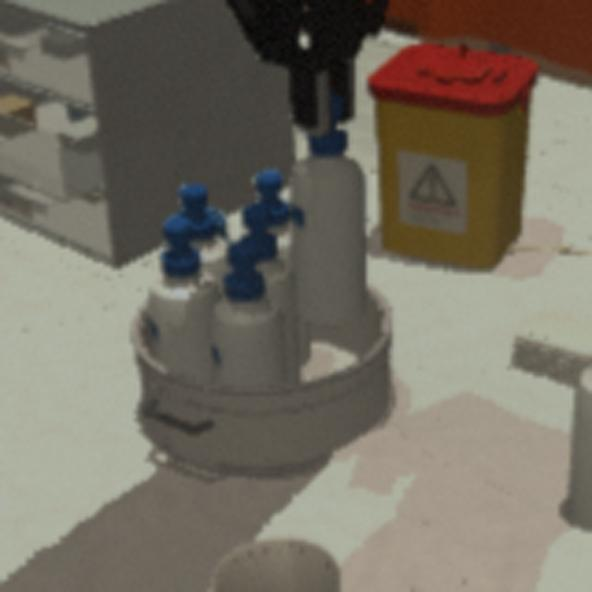

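```bash
python3 - <<'E'
from h import *
from scipy.optimize import least_squares
p=imaging.snapshot('wrist')
f=lambda c:np.array(c,float)/2+[100,0]
rim=fish(p,f([[143,235],[468,235],[305,77],[190,125],[420,125],[225,372],[385,385],[455,310]]),.06)[:,:2]
r=least_squares(lambda q:np.hypot(*(rim-q[:2]).T)-q[2],[.57,.17,.079]);print('rim',r.x,r.fun)
H=r.x[:2]
w=fish(p,f([[304,112],[187,190],[305,258],[188,325],[425,187]]),.141)[:,:2]; print(w)
# body shoulder outlines (z=.109-ish) centers, crop px
b=fish(p,f([[304,135],[212,188],[306,245],[210,300],[405,190]]),.105)[:,:2]; print(b)
for q in (w,b):
  d=q-H; print(np.hypot(*d.T),np.degrees(np.arctan2(d[:,1],d[:,0])))
s=monitor.sense();R=Rn.from_quat(s['tcp_rot']).as_matrix()
# held bottle
h=fish(p,f([[305,515]]),s['position'][2]+.018);print('held',h,(h-s['position'])@R)
E
```

```text
rim [0.5698 0.1699 0.0808] [ 0.0008 -0.0011  0.0003  0.0007 -0.001  -0.0026  0.0022  0.0008]
[[0.565  0.2189]
 [0.5259 0.1893]
 [0.5688 0.1673]
 [0.5282 0.1408]
 [0.6091 0.196 ]]
[[0.5651 0.2155]
 [0.529  0.1916]
 [0.569  0.1701]
 [0.5304 0.1448]
 [0.6079 0.1962]]
[0.0492 0.048  0.0028 0.0508 0.0471] [  95.5842  156.1788 -110.3848 -145.0215   33.6055]
[0.0458 0.0461 0.0008 0.0467 0.0462] [  95.8345  152.0159  169.6422 -147.435    34.5501]
held [[0.5725 0.1135 0.2248]] [[-0.0006  0.0011 -0.018 ]]
```

>>> jog_arm:
  motion:
    - {"claw": 8, "xyz": [0.055, -0.13, 0], "yaw": 0}
    - {"claw": 8, "xyz": [0, 0, 0.2], "yaw": 0}
    - {"claw": 8, "xyz": [0, 0, 0.2], "yaw": 0}
    - {"claw": 8, "xyz": [0, 0, 0.2], "yaw": 0}
    - {"claw": 8, "xyz": [0, 0, 0.2], "yaw": 0}
    - {"claw": 8, "xyz": [0, 0, 0.1], "yaw": 0}
    - {"claw": 8, "xyz": [0, 0, 0], "yaw": 0}
    - {"claw": 8, "xyz": [0, 0, 0], "yaw": 0}

```text
clock: 18.45
position: [0.5754, 0.1212, 0.1618]
tcp_rot: [0.999, 0.034, 0.0, 0.0]
force: [0.5, -0.7, -0.8]
width: 0.186
```

```bash
python3 - <<'E'
from h import *
p=imaging.snapshot('wrist');pts(p,['lying_center','packed1_center'])
cv2.imwrite('pics/w17.png',cv2.resize(cv2.cvtColor(p['img'],cv2.COLOR_RGB2BGR)[0:300,100:400],None,fx=2,fy=2))
print(monitor.sense()['position'])
E
```

```text
packed1_center 0.63 [0.5691 0.1674 0.0696]
[0.5758 0.1214 0.1625]
```

View pics/w17.png

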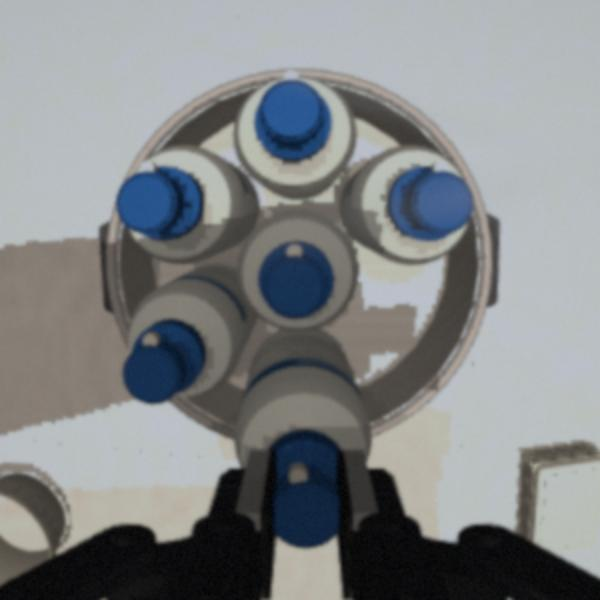

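>>> jog_arm:
  motion:
    - {"claw": 8, "xyz": [0, 0, 0.18], "yaw": 0}
    - {"claw": 8, "xyz": [0, 0, 0.18], "yaw": 0}
    - {"claw": 8, "xyz": [0, 0, 0.18], "yaw": 0}
    - {"claw": 8, "xyz": [0, 0, 0.14], "yaw": 0}
    - {"claw": 8, "xyz": [0, 0, 0.06], "yaw": 0}
    - {"claw": 8, "xyz": [0, 0, 0.04], "yaw": 0}
    - {"claw": 8, "xyz": [0, 0, 0], "yaw": 0}
    - {"claw": 8, "xyz": [0, 0, 0], "yaw": 0}

```text
clock: 19.4
position: [0.5757, 0.1214, 0.1232]
tcp_rot: [0.999, 0.034, 0.001, -0.0]
force: [0.2, -0.7, 0.2]
width: 0.181
```

```bash
python3 - <<'E'
from h import *
p=imaging.snapshot('wrist')
cv2.imwrite('pics/w18.png',cv2.resize(cv2.cvtColor(p['img'],cv2.COLOR_RGB2BGR)[0:300,100:400],None,fx=2,fy=2))
p=imaging.snapshot('scene'); cv2.imwrite('pics/s18.png',cv2.resize(cv2.cvtColor(p['img'],cv2.COLOR_RGB2BGR)[90:250,130:290],None,fx=3.7,fy=3.7,interpolation=cv2.INTER_CUBIC)); pts(p,['lying_center'])
s=monitor.sense();print(s['position'],s['force'])
E
```

```text
lying_center 0.88 [0.5691 0.1203 0.0718]
lying_center 0.69 [0.5264 0.1458 0.0731]
[0.5757 0.1214 0.1232] [-0.1523  0.628   1.4735]
```

View pics/w18.png

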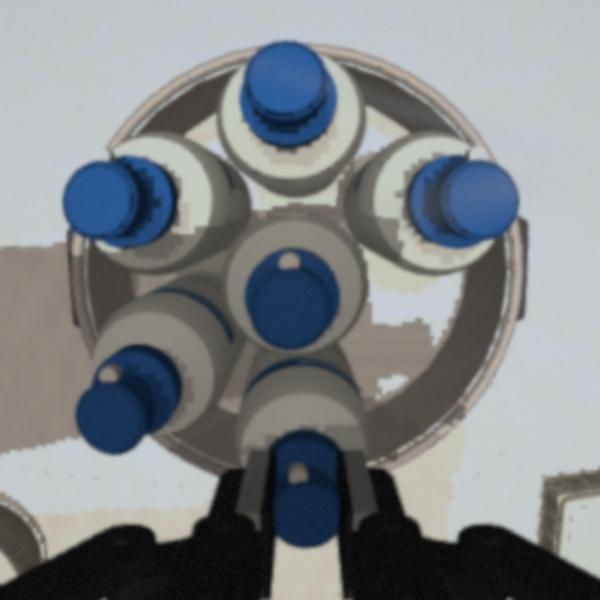

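View pics/s18.png

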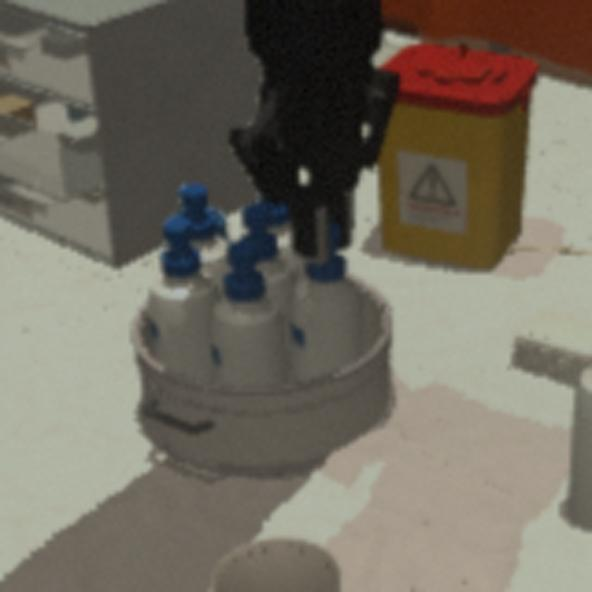

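>>> jog_arm:
  motion:
    - {"claw": 20, "xyz": [0, 0, 0], "yaw": 0}
    - {"claw": 28, "xyz": [0, 0, 0], "yaw": 0}
    - {"claw": 32, "xyz": [0, 0, 0], "yaw": 0}
    - {"claw": 32, "xyz": [0, 0, 0], "yaw": 0}
    - {"claw": 32, "xyz": [0, 0, -0.2], "yaw": 0}
    - {"claw": 32, "xyz": [0, 0, -0.6], "yaw": 0}
    - {"claw": 32, "xyz": [0, 0, -0.8], "yaw": 0}
    - {"claw": 40, "xyz": [0, 0, -0.5], "yaw": 0}

```text
clock: 20.35
position: [0.5763, 0.1215, 0.2316]
tcp_rot: [0.999, 0.034, 0.002, -0.0]
force: [0.7, 0.3, -0.0]
width: 0.47
```

```bash
python3 - <<'E'
from h import *
p=imaging.snapshot('wrist')
cv2.imwrite('pics/w19.png',cv2.resize(cv2.cvtColor(p['img'],cv2.COLOR_RGB2BGR),None,fx=1.5,fy=1.5))
pts(p,['standing_center'])
plan([.605,-.068,.21],-15,8)
E
```

```text
standing_center 0.83 [ 0.6023 -0.0682  0.0663]
from [0.578  0.1219 0.2337] az 3.8874798280562244
([0.035, 0.478, 0.059], 0.0052)
([0.051, 0.477, 0.059], 0.0052)
([0.066, 0.475, 0.059], 0.0052)
([0.082, 0.472, 0.059], 0.0052)
([0.097, 0.469, 0.059], 0.0052)
([0.113, 0.466, 0.059], 0.0052)
([0.128, 0.462, 0.059], 0.0052)
([0.143, 0.458, 0.059], 0.0052)
```

View pics/w19.png

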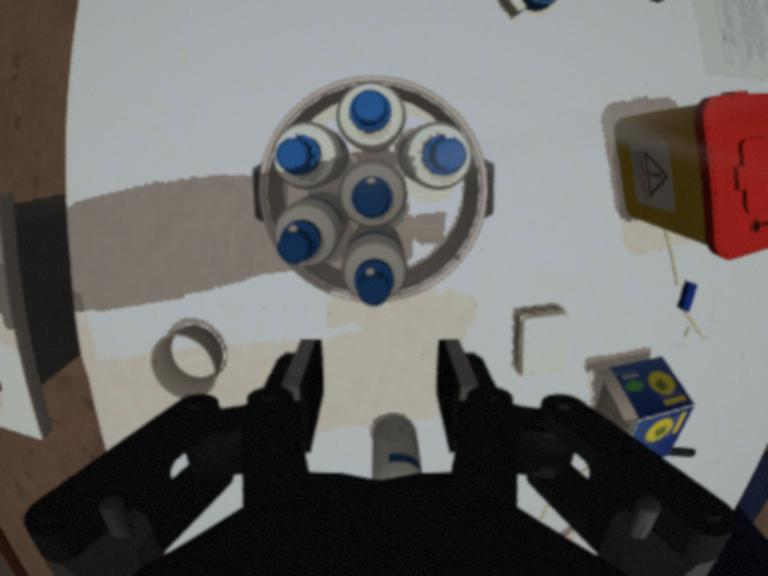

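>>> jog_arm:
  motion:
    - {"claw": 60, "xyz": [0.02, 0.3, 0], "yaw": 0}
    - {"claw": 60, "xyz": [0.04, 0.6, 0.05], "yaw": 0}
    - {"claw": 60, "xyz": [0.05, 0.7, 0.1], "yaw": 0}
    - {"claw": 60, "xyz": [0.05, 0.7, 0.1], "yaw": 0}
    - {"claw": 60, "xyz": [0.05, 0.7, 0.1], "yaw": 0}
    - {"claw": 60, "xyz": [0.04, 0.5, 0.1], "yaw": 0}
    - {"claw": 60, "xyz": [0.02, 0.3, 0.05], "yaw": 0}
    - {"claw": 60, "xyz": [0, 0, 0], "yaw": 0}

```text
clock: 21.25
position: [0.6007, -0.0697, 0.201]
tcp_rot: [0.999, 0.032, -0.002, -0.0]
force: [0.5, 0.2, -0.6]
width: 0.709
```

```bash
python3 - <<'E'
from h import *
p=imaging.snapshot('wrist'); save(p,'w20')
pts(p,['standing_center'])
s=monitor.sense();print(s['position'],s['joint_pos'])
E
```

```text
standing_center 0.58 [ 0.6038 -0.0706  0.0687]
[ 0.6012 -0.0671  0.2022] [-0.1115  0.4651  0.2533  1.3605  0.0006  1.3917]
```

View pics/w20.png

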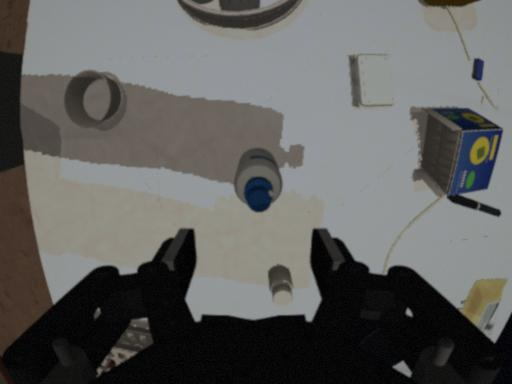

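```bash
python3 - <<'E'
from h import *
p=imaging.snapshot('wrist')
s=monitor.sense();R=Rn.from_quat(s['tcp_rot']).as_matrix()
for z,uv in [(.136,[[259,197]]),(.11,[[259,185]])]:
    w=fish(p,uv,z);print(w,(w-s['position'])@R/.05)
E
```

```text
[[ 0.605  -0.0639  0.136 ]] [[ 0.0763 -0.0472  1.3318]]
[[ 0.6054 -0.0616  0.11  ]] [[ 0.0861 -0.0911  1.8518]]
```

>>> jog_arm:
  motion:
    - {"claw": 60, "xyz": [0.08, -0.04, 0.3], "yaw": 0}
    - {"claw": 60, "xyz": [0, 0, 0.3], "yaw": 0}
    - {"claw": 60, "xyz": [0, 0, 0.2], "yaw": 0}
    - {"claw": 60, "xyz": [0, 0, 0], "yaw": 0}
    - {"claw": 60, "xyz": [0, 0, 0], "yaw": 0}
    - {"claw": 60, "xyz": [0, 0, 0], "yaw": 0}
    - {"claw": 60, "xyz": [0, 0, 0], "yaw": 0}
    - {"claw": 60, "xyz": [0, 0, 0], "yaw": 0}

```text
clock: 22.2
position: [0.6059, -0.0652, 0.1635]
tcp_rot: [0.999, 0.034, 0.001, 0.0]
force: [0.2, 0.2, 0.2]
width: 0.703
```

```bash
python3 - <<'E'
from h import *
p=imaging.snapshot('wrist'); save(p,'w21')
s=monitor.sense();print(s['position'],s['joint_pos'])
E
```

```text
[ 0.6058 -0.0652  0.1634] [-0.1072  0.4908  0.1923  1.2713  0.      1.3959]
```

View pics/w21.png

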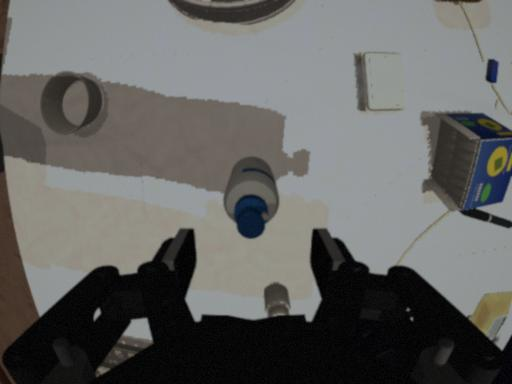

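>>> jog_arm:
  motion:
    - {"claw": 60, "xyz": [0, 0, 0.4], "yaw": 0}
    - {"claw": 60, "xyz": [0, 0, 0.3], "yaw": 0}
    - {"claw": 60, "xyz": [0, 0, 0.2], "yaw": 0}
    - {"claw": 60, "xyz": [0, 0, 0], "yaw": 0}
    - {"claw": 60, "xyz": [0, 0, 0], "yaw": 0}
    - {"claw": 60, "xyz": [0, 0, 0], "yaw": 0}
    - {"claw": 60, "xyz": [0, 0, 0], "yaw": 0}
    - {"claw": 60, "xyz": [0, 0, 0], "yaw": 0}

```text
clock: 23.05
position: [0.606, -0.0651, 0.1186]
tcp_rot: [0.999, 0.034, 0.001, 0.0]
force: [0.4, -0.2, -0.6]
width: 0.7
```

```bash
python3 - <<'E'
from h import *
p=imaging.snapshot('wrist'); save(p,'w22')
s=monitor.sense();print(s['position'],s['force'])
E
```

```text
[ 0.6059 -0.0651  0.1184] [ 0.4599 -0.344   0.23  ]
```

View pics/w22.png

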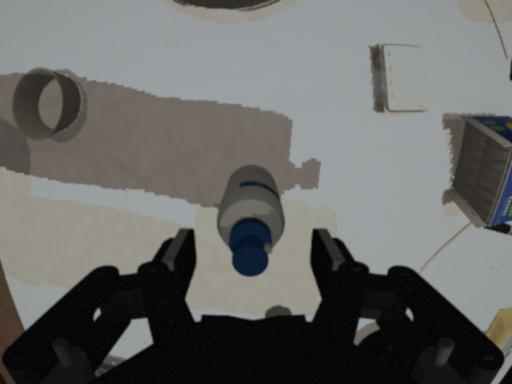

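>>> jog_arm:
  motion:
    - {"claw": 8, "xyz": [0, 0, 0], "yaw": 0}
    - {"claw": 8, "xyz": [0, 0, 0], "yaw": 0}
    - {"claw": 8, "xyz": [0, 0, 0], "yaw": 0}
    - {"claw": 8, "xyz": [0, 0, 0], "yaw": 0}
    - {"claw": 8, "xyz": [0, 0, 0], "yaw": 0}
    - {"claw": 8, "xyz": [0, 0, 0], "yaw": 0}
    - {"claw": 8, "xyz": [0, 0, -0.4], "yaw": 0}
    - {"claw": 8, "xyz": [0, 0, -0.7], "yaw": 0}
  newtons: 30

```text
clock: 23.9
position: [0.603, -0.0648, 0.1696]
tcp_rot: [0.999, 0.034, -0.004, -0.001]
force: [-0.3, -0.4, -1.8]
width: 0.184
```

>>> jog_arm:
  motion:
    - {"claw": 8, "xyz": [0, -0.1, -0.5], "yaw": 0}
    - {"claw": 8, "xyz": [0.1, -0.4, -0.3], "yaw": 0}
    - {"claw": 8, "xyz": [0.2, -0.6, 0], "yaw": 0}
    - {"claw": 8, "xyz": [0.2, -0.6, 0], "yaw": 0}
    - {"claw": 8, "xyz": [0.2, -0.6, 0], "yaw": 0}
    - {"claw": 8, "xyz": [0.2, -0.4, 0], "yaw": 0}
    - {"claw": 8, "xyz": [0, -0.2, 0], "yaw": 0}
    - {"claw": 8, "xyz": [0, 0, 0], "yaw": 0}

```text
clock: 24.7
position: [0.6401, 0.0839, 0.212]
tcp_rot: [0.999, 0.035, -0.001, 0.0]
force: [0.7, -1.2, -1.9]
width: 0.182
```

```bash
python3 - <<'E'
from h import *
p=imaging.snapshot('wrist'); save(p,'w23')
p=imaging.snapshot('scene'); cv2.imwrite('pics/s23.png',cv2.resize(cv2.cvtColor(p['img'],cv2.COLOR_RGB2BGR)[70:270,130:380],None,fx=3,fy=3,interpolation=cv2.INTER_CUBIC))
s=monitor.sense();print(s['position'],s['tcp_rot'],s['width'])
E
```

```text
[0.6401 0.0818 0.2125] [ 0.9994  0.0337 -0.0006  0.0004] 0.18309794990014142
```

View pics/w23.png

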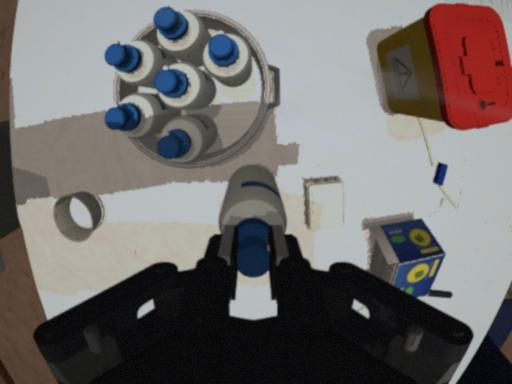

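View pics/s23.png

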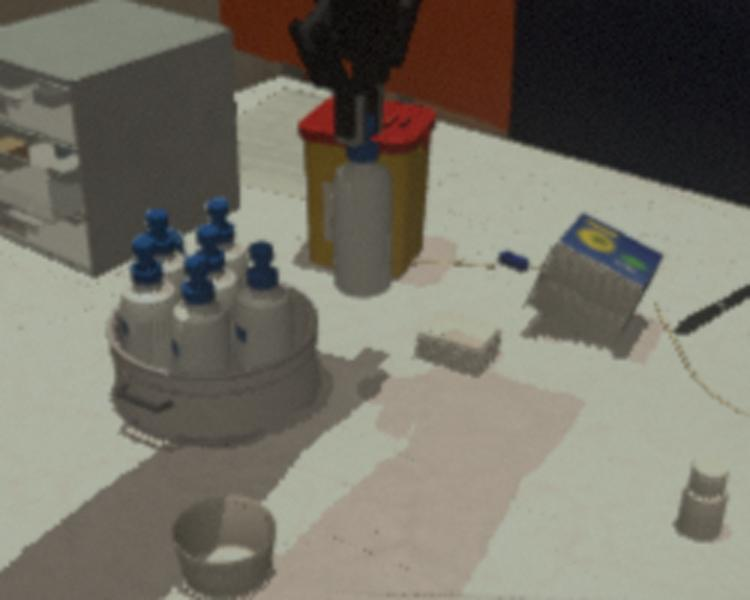

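```bash
python3 - <<'E'
from h import *
p=imaging.snapshot('wrist')
print(fish(p,[[390,118],[376,35]],0.0), fish(p,[[428,20],[455,120]],0.11))
plan([.635,.135,.212],0,2)
plan([.6139,.1472,.212],0,2,start=([.635,.135,.212],Rn.from_quat(monitor.sense()['tcp_rot']).as_matrix()))
E
```

```text
[[0.8096 0.1549 0.    ]
 [0.7816 0.2591 0.    ]] [[0.7905 0.2537 0.11  ]
 [0.8301 0.1629 0.11  ]]
from [0.6402 0.0815 0.2127] az 3.823251273154138
([-0.016, -0.538, 0.007], 0.0)
([-0.016, -0.538, 0.007], 0.0)
from [0.635 0.135 0.212] az 3.823251273154138
([-0.202, -0.136, 0.0], 0.0)
([-0.202, -0.136, 0.0], 0.0)
```

Container is far off. Move above slot B.

>>> jog_arm:
  motion:
    - {"claw": 8, "xyz": [0, -0.35, 0], "yaw": 0}
    - {"claw": 8, "xyz": [-0.015, -0.4, 0], "yaw": 0}
    - {"claw": 8, "xyz": [-0.015, -0.32, 0], "yaw": 0}
    - {"claw": 8, "xyz": [-0.2, -0.135, 0], "yaw": 0}
    - {"claw": 8, "xyz": [-0.2, -0.135, 0], "yaw": 0}
    - {"claw": 8, "xyz": [0, 0, 0], "yaw": 0}
    - {"claw": 8, "xyz": [0, 0, 0], "yaw": 0}
    - {"claw": 8, "xyz": [0, 0, 0], "yaw": 0}

```text
clock: 25.65
position: [0.6151, 0.1478, 0.2129]
tcp_rot: [0.999, 0.034, 0.0, 0.0]
force: [-0.2, 0.1, -0.8]
width: 0.181
```

```bash
python3 - <<'E'
from h import *
p=imaging.snapshot('wrist')
pts(p,['standing_center','packed1_center'])
cv2.imwrite('pics/w24.png',cv2.resize(cv2.cvtColor(p['img'],cv2.COLOR_RGB2BGR)[0:300,50:350],None,fx=2,fy=2))
p=imaging.snapshot('scene'); cv2.imwrite('pics/s24.png',cv2.resize(cv2.cvtColor(p['img'],cv2.COLOR_RGB2BGR)[70:270,130:380],None,fx=3,fy=3,interpolation=cv2.INTER_CUBIC))
s=monitor.sense();print(s['position'],s['tcp_rot'],s['width'])
E
```

```text
standing_center 0.76 [0.6146 0.1448 0.1629]
[0.615  0.1476 0.2127] [0.9994 0.0336 0.     0.    ] 0.18809385113368665
```

View pics/w24.png

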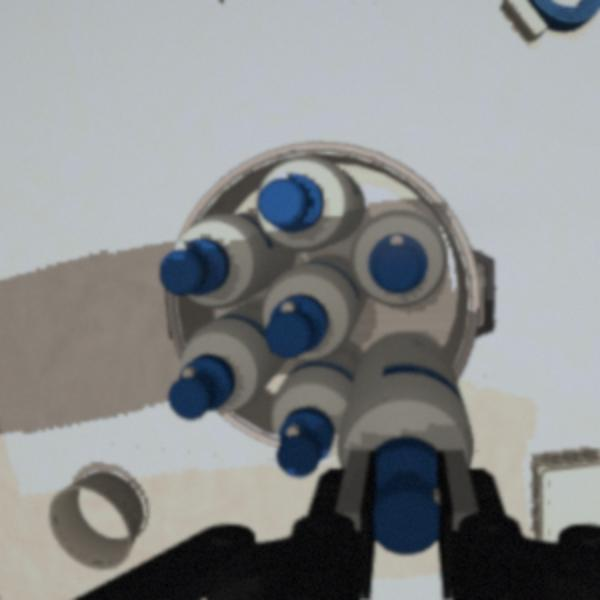

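View pics/s24.png

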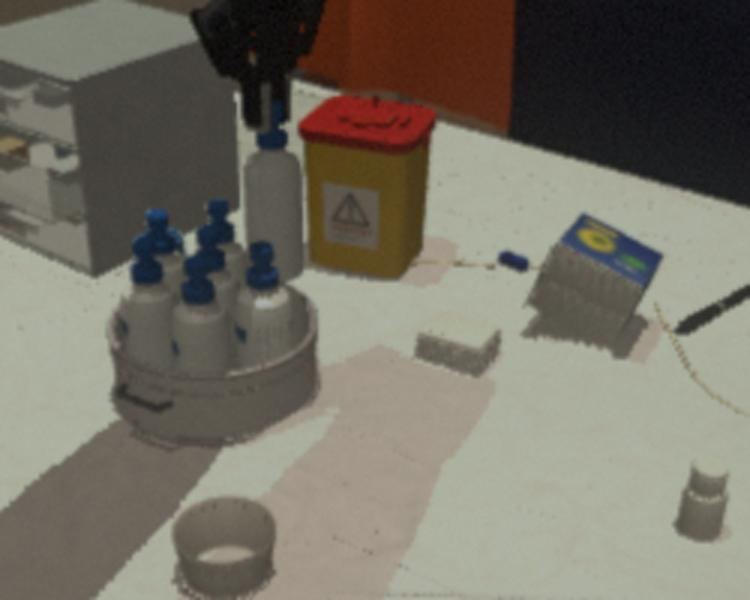

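```bash
python3 - <<'E'
from h import *
p=imaging.snapshot('wrist')
f=lambda c:np.array(c,float)/2+[50,0]
w=fish(p,f([[399,263],[297,457],[288,331]]),.141)[:,:2];print(w)
t=np.array([.615,.1471]); print(np.hypot(*(w-t).T)); 
from scipy.optimize import least_squares
rim=fish(p,f([[166,310],[320,142],[480,300],[410,168],[240,165]]),.06)[:,:2]
r=least_squares(lambda q:np.hypot(*(rim-q[:2]).T)-.079,[.57,.17]);print(r.x,r.fun, np.hypot(*(t-r.x[:2])))
E
```

```text
[[0.6088 0.198 ]
 [0.5731 0.1197]
 [0.569  0.1704]]
[0.0513 0.05   0.0515]
[0.5681 0.1712] [ 0.0038 -0.0004  0.0032  0.0009 -0.0001] 0.05269128158089998
```

>>> jog_arm:
  motion:
    - {"claw": 8, "xyz": [-0.025, -0.01, 0.1], "yaw": 0}
    - {"claw": 8, "xyz": [0, 0, 0.2], "yaw": 0}
    - {"claw": 8, "xyz": [0, 0, 0.2], "yaw": 0}
    - {"claw": 8, "xyz": [0, 0, 0.2], "yaw": 0}
    - {"claw": 8, "xyz": [0, 0, 0.2], "yaw": 0}
    - {"claw": 8, "xyz": [0, 0, 0.1], "yaw": 0}
    - {"claw": 8, "xyz": [0, 0, 0], "yaw": 0}
    - {"claw": 8, "xyz": [0, 0, 0], "yaw": 0}

```text
clock: 26.7
position: [0.6135, 0.1485, 0.1629]
tcp_rot: [0.999, 0.034, 0.0, -0.0]
force: [0.8, 0.1, -1.5]
width: 0.182
```

```bash
python3 - <<'E'
from h import *
p=imaging.snapshot('wrist')
cv2.imwrite('pics/w25.png',cv2.resize(cv2.cvtColor(p['img'],cv2.COLOR_RGB2BGR)[0:300,50:350],None,fx=2,fy=2))
s=monitor.sense();print(s['position'],s['force'])
E
```

```text
[0.6137 0.1485 0.1633] [ 0.262  -0.4795 -1.02  ]
```

View pics/w25.png

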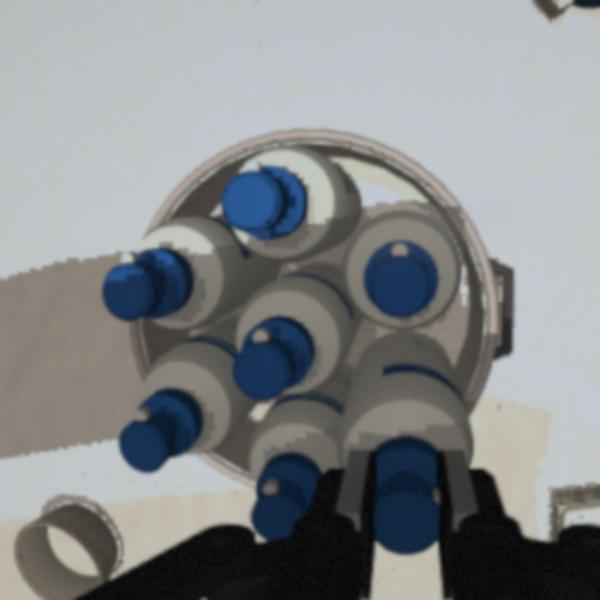

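>>> jog_arm:
  motion:
    - {"claw": 8, "xyz": [0, 0, 0.18], "yaw": 0}
    - {"claw": 8, "xyz": [0, 0, 0.18], "yaw": 0}
    - {"claw": 8, "xyz": [0, 0, 0.18], "yaw": 0}
    - {"claw": 8, "xyz": [0, 0, 0.14], "yaw": 0}
    - {"claw": 8, "xyz": [0, 0, 0.06], "yaw": 0}
    - {"claw": 8, "xyz": [0, 0, 0.05], "yaw": 0}
    - {"claw": 8, "xyz": [0, 0, 0], "yaw": 0}
    - {"claw": 8, "xyz": [0, 0, 0], "yaw": 0}

```text
clock: 27.55
position: [0.6136, 0.1485, 0.1236]
tcp_rot: [0.999, 0.034, 0.0, -0.0]
force: [0.7, -0.3, -1.5]
width: 0.183
```

```bash
python3 - <<'E'
from h import *
p=imaging.snapshot('wrist')
cv2.imwrite('pics/w26.png',cv2.resize(cv2.cvtColor(p['img'],cv2.COLOR_RGB2BGR)[0:300,50:350],None,fx=2,fy=2))
p=imaging.snapshot('scene'); cv2.imwrite('pics/s26.png',cv2.resize(cv2.cvtColor(p['img'],cv2.COLOR_RGB2BGR)[70:270,130:380],None,fx=3,fy=3,interpolation=cv2.INTER_CUBIC))
s=monitor.sense();print(s['position'],s['force'])
E
```

```text
[0.6135 0.1485 0.1236] [ 1.0768  1.2996 -1.0493]
```

View pics/w26.png

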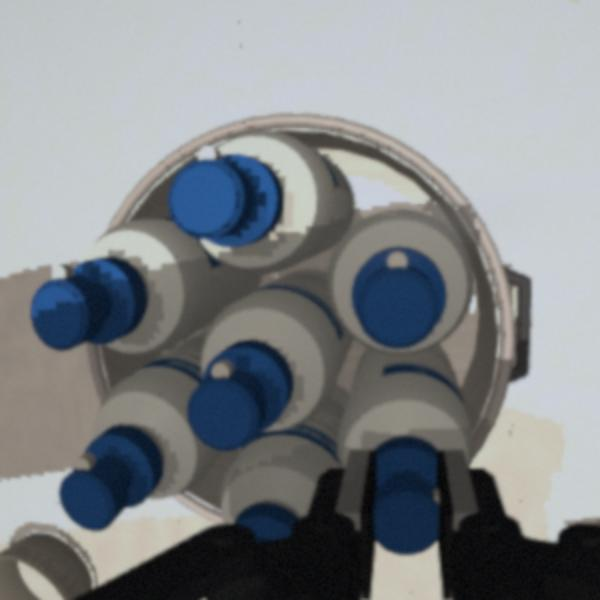

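View pics/s26.png

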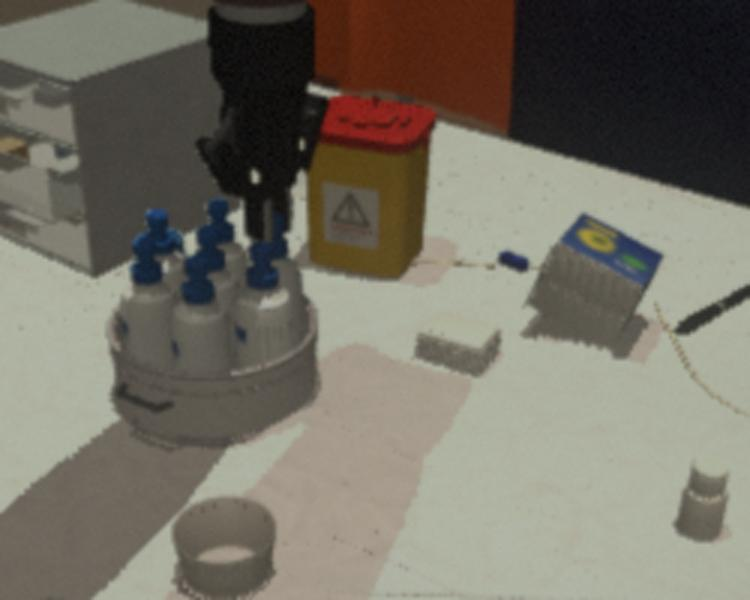

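>>> jog_arm:
  motion:
    - {"claw": 8, "xyz": [0, 0, 0.02], "yaw": 0}
    - {"claw": 8, "xyz": [0, 0, 0.01], "yaw": 0}
    - {"claw": 8, "xyz": [0, 0, 0], "yaw": 0}
    - {"claw": 20, "xyz": [0, 0, 0], "yaw": 0}
    - {"claw": 24, "xyz": [0, 0, 0], "yaw": 0}
    - {"claw": 29, "xyz": [0, 0, 0], "yaw": 0}
    - {"claw": 29, "xyz": [0, 0, 0], "yaw": 0}
    - {"claw": 29, "xyz": [0, 0, 0], "yaw": 0}

```text
clock: 28.45
position: [0.6133, 0.1484, 0.1216]
tcp_rot: [0.999, 0.034, -0.0, 0.0]
force: [0.6, -0.0, -0.1]
width: 0.336
```

>>> jog_arm:
  motion:
    - {"claw": 29, "xyz": [0, 0, -0.2], "yaw": 0}
    - {"claw": 29, "xyz": [0, 0, -0.4], "yaw": 0}
    - {"claw": 29, "xyz": [0, 0, -0.7], "yaw": 0}
    - {"claw": 29, "xyz": [0, 0, -0.7], "yaw": 0}
    - {"claw": 29, "xyz": [0, 0.5, -0.5], "yaw": 0}
    - {"claw": 29, "xyz": [0, 0.6, 0], "yaw": 0}
    - {"claw": 29, "xyz": [0, 0.3, 0], "yaw": 0}
    - {"claw": 29, "xyz": [0, 0, 0], "yaw": 0}

```text
clock: 29.25
position: [0.618, 0.0767, 0.2469]
tcp_rot: [0.999, 0.032, -0.0, 0.0]
force: [0.2, 0.4, 0.3]
width: 0.342
```

```bash
python3 - <<'E'
from h import *
p=imaging.snapshot('wrist'); save(p,'w27')
for q in ['holder','standing_center','lying_center','packed1_center','packed2_center']: pts(p,[q])
p=imaging.snapshot('scene'); cv2.imwrite('pics/s27.png',cv2.resize(cv2.cvtColor(p['img'],cv2.COLOR_RGB2BGR)[70:270,130:380],None,fx=3,fy=3,interpolation=cv2.INTER_CUBIC)); pts(p,['steel_cup_center','swab_stack_center','ointment_bottle_center'])
s=monitor.sense();print(s['clock'],s['position'],s['force'])
E
```

```text
holder 0.69 [0.5724 0.1669 0.0018]
standing_center 0.45 [0.5644 0.2192 0.071 ]
lying_center 0.85 [0.5708 0.1178 0.0721]
packed1_center 0.83 [0.5706 0.171  0.0749]
packed2_center 0.85 [0.6112 0.1962 0.0748]
steel_cup_center 0.77 [0.4074 0.0046 0.0209]
steel_cup_center 0.7 [0.6164 0.1454 0.0728]
swab_stack_center 0.91 [0.7298 0.0456 0.0152]
ointment_bottle_center 0.62 [ 0.6434 -0.2157  0.026 ]
29.75 [0.618  0.0792 0.2466] [1.2027 0.2919 0.0023]
```

View pics/w27.png

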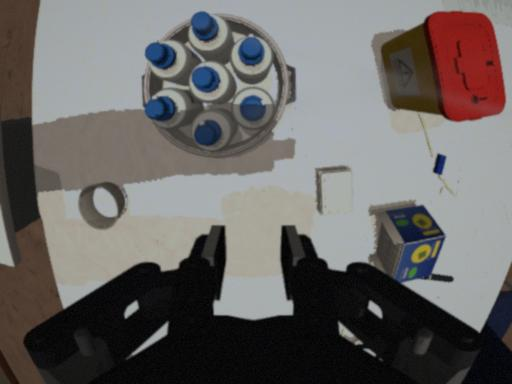

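View pics/s27.png

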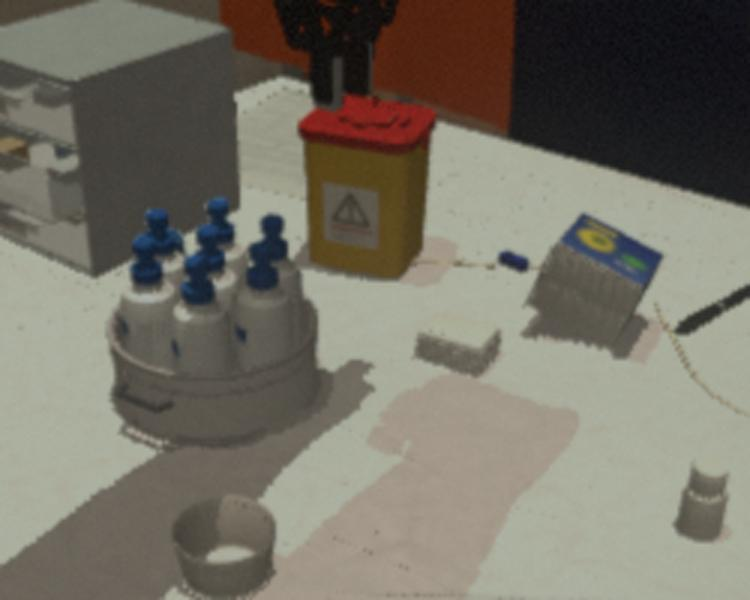

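```bash
python3 -c "
from h import *
print(robot.job_done())"
```

```text
the job is handed in; nothing more can be done
None
```

Both bottles are in the holder and the job is handed in; the clock read 29.75 s at the last check before that. No verdict was given.

- **Lying bottle:** I gripped it by the pump head and tilted it up. The tilt stalled at about 60 degrees, with the foot close to the steel cup, so I moved it clear and swung it upright with quick up-and-down moves. I then set it on the table and let go, and it stood by itself for about a second between the open fingers. After that I regripped it and set it into the first empty place.
- **Standing bottle:** I gripped it by the head and lowered it into the second empty place.

**Last checks:**
- The wrist and scene pictures show all seven bottles upright in the holder, six round one, with the gripper clear of everything.
- The network put the middle bottle about 4 mm from the holder's axis at most, and the lying bottle about 50 mm from it.
- The cup, swabs and small white bottle read within a few millimetres of where they started.

**Checks that disagreed:**
- The network's `standing_center` result in the last picture was low confidence (0.45) and pointed at a different bottle in the ring.
- One `steel_cup_center` result fell on the newly placed bottle.
- I went by the pictures for both.

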